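# Three things in each other's places at the repair corner

### The arm

A 7-joint arm with a two-finger parallel gripper is mounted at the origin on the work surface. World frame = base frame: x ahead of the robot, y to its left, z up, the work surface at z = 0. Lengths are in m, angles in rad, forces in N, time in s.
With the tool pointing down it reaches from about 0.4 to 0.85 m from the base axis. Payload 10.4 kg.
Tool frame: the origin (TCP) lies at the very end of the fingers, on their centre line; the grasp point (between the pads) lies r.grip_depth behind it (r.grip_depth is the distance from the TCP to the grasp point, in m); y points along the fingers, z is the direction in which the jaws open and shut, and the axes are right-handed (so a half turn about y gives the same grasp; the last joint's range is limited). The gripper opens to 87 mm and grips with 3 to 60 N. Pads are 19 mm wide; open, the fingers measure 117 mm over their backs; the gripper's body (75 mm by 190 mm) begins 51 mm behind the grasp point.
Start: joints at [-1.163, 0.332, -0.065, 1.46, 0.022, 1.35, -0.088], TCP at [0.261, 0.568, 0.223] pointing down, gripper open.
Joint ranges: [-2.6, 2.6], [-0.5, 2.12], [-1.47, 1.34], [0.16, 2.42], [-1.27, 4.41], [0.06, 2.06], [-2.6, 2.6]. Speed limits (rad/s): [2.22, 2.22, 2.79, 2.79, 3.14, 3.14, 3.14].

### API

Orientations are given as a unit quaternion [x, y, z, w].
In Python, from bench import r gives the robot as it stands.
- The arm moves only by the shell command python3 -m jog 'ROWS' [OPENING] [FORCE]. ROWS is JSON, a list of rows, each a list of 6 numbers: the shift along the tool's x, y, z in m, then the turn, a rotation vector about the tool's x, y, z in degrees. A call has 1 to 12 rows; each row shifts and turns the pose as measured when the row begins, along the tool's axes as they then stand; what a row does not reach is not made up. A row lasts 1/12 s, in which the tool goes at most 41.7 mm and 7.16 degrees, less where a joint would pass 70% of its speed; a pose out of reach is approached as far as the arm can. A call with a gripper value outside its range is refused whole. OPENING is the opening, from -1 (shut) to 1 (fully open), so that 0 is half open, set as the call begins (- or left out, the last holds). The fingers move at their own pace and stop on an object; FORCE is the grip in N (left out, the last holds). Time passes only in rows, so rows that do not move let the fingers close. It gives the time, the measured TCP pose, the force and the opening at its end, in the units of the state.
- r.read_state(): the state, without advancing time (a new reading comes with each control period).
- r.camera(name): name is "side" or "top"; returns a dict with "image" (400x640x3 uint8, red, green, blue), "range_z" (400x640 float32, m along the optical axis (not along the pixel's ray), 0 where there is no reading), "K" (3x3 intrinsics, pixels), "k1" (the pictures are not rectified: a ray, as slopes to the right and down, at radius r is drawn at 1 + k1 r^2 times it, then the intrinsics apply), "R" (3x3) and "t" (3): a world point X has camera coordinates R X + t. Camera axes: x right, y down, z forward; pixel columns grow to the right and rows downward; lengths in m; the calibration is good to about 2 mm. A picture is of the moment at which its call begins.
- r.close_job(): hands the job in, once; it reports no verdict.
The state is a dict: "time": time; "joint_positions": joint angles; "joint_vel": joint speeds; "joint_torque": joint torques, N m; "ee_pos": TCP position; "eef_rot": TCP orientation; "ft_force": force on the tool from outside, world axes, zero at the start; "torque": the same for the moment, N m; "width": finger opening in m.
Only numpy, scipy, OpenCV 4.12 (cv2) and the standard library are available. Lean on these libraries where they do the work, as an engineer would, in place of code of your own. Each camera call takes 0.05 s, during which the arm holds its last target. There are 200 camera calls.

### The job

Get the counter ready for work on the speaker: the screw jar, the speaker module and the tweezers are in each other's places. Swap them round, parking the first one on the bare wooden board meanwhile, so that the speaker module ends up flat and square in the middle of the vise bed with its long sides facing the jaws, the tweezers flat along the middle of the steel tray, and the jar upright in the middle of the cork coaster. Set everything down gently without dropping it, don't tip the jar over, and leave the cup, the opened phone and the red pick where they are.

Things in the scene. Friction and masses are not known exactly. Their poses are not given: they have to be found in the camera images.
- jar_center (a point): Small closed glass jar of screws with ribbed aluminium screw-top lid, 110 g, round, 58 mm high: glass 46 mm in diameter up to 37 mm, then a lid 41 mm in diameter from 44 to 58 mm. This point is its centre, 29 mm above its underside; z up. Starts standing on the vise bed between the jaws.
- speaker_center (a point): Grey plastic speaker module, a flat block 44 mm (x) by 30 mm (y) by 14 mm high (z), about 35 g, with a round metal speaker and two brass contacts on top. This point is its centre, 7 mm above its underside; x runs along its long sides. Starts lying in the steel tray, its long side roughly along the tray.
- tweezers_center (a point): Stainless tweezers lying on edge, rigid, 124 mm long (along x, tips towards +x), 10 mm high, about 22 g. Grip on the ribbed part within 15 mm of the middle, across y, where it is 14 mm wide. This point is the middle, 5 mm above its underside. Starts lying across the cork coaster, at any angle.
- vise_bed (a point): Middle of the flat bed of the black phone vise (fixed, nothing turns), on its surface 14 mm above the counter. Place for the speaker. x is the clamping direction (knob at the +x end, 102 mm away, its top 23 mm above the bed), y runs along the jaws. Jaw faces at x = -40 and +40 mm, jaws 18 mm above the bed; the bed, 60 mm wide, is open at both y ends.
- tray_floor (a point): Middle of the floor of the shallow dark steel tray with a bright rim, on the floor's surface, 3 mm above the counter; the place for the tweezers. Tray x runs along it, z up. Inside 174 mm (x) by 94 mm (y); the thin rim rises 8 mm above its floor (open the gripper only part-way inside). Fixed.
- coaster_top (a point): Middle of the top of the round cork coaster, 100 mm in diameter, 6 mm thick, so 6 mm above the counter; the place for the jar. Fixed.
- board_top (a point): Middle of the top of the bare wooden board, 140 mm (x) by 110 mm (y), 12 mm thick, so 12 mm above the counter, with a small hanging tab at its -x end (108 mm from here). The free spot for parking. Fixed.
- cup: White ceramic cup, 72 mm in diameter, 65 mm high, loose; origin at the centre of its underside. Not to be disturbed.
- phone: Opened black phone, 150 mm (x) by 74 mm (y) by 9 mm, loose; origin at the centre of its underside. Not to be disturbed.
- pick: Red plastic pick (opening tool), 90 mm long (x), 11 mm wide, 5 mm high, loose, lying on the counter; origin at its underside, near the middle. Not to be disturbed.

How it is judged:
On the way:
1. one of the three things lies parked on the wooden board, let go (((horizontal distance between jar_center and board_top below 0.045 m and z of jar_center in the frame of board_top below 0.034 m and angle between jar_center's own z axis and vertical below 0.15 rad and contact force between the fingers and jar below 0.05 N) or (horizontal distance between speaker_center and board_top below 0.045 m and z of speaker_center in the frame of board_top below 0.012 m and contact force between the fingers and speaker below 0.05 N) or (horizontal distance between tweezers_center and board_top below 0.045 m and z of tweezers_center in the frame of board_top below 0.01 m and contact force between the fingers and tweezers below 0.05 N))), for 0.2 s.
At the end, for the whole second after the job is handed in: Speaker flat on the vise bed, within 12 mm of its middle, long axis within 11 degrees of the jaws; tweezers flat on the tray floor, within 15 mm of its middle and 14 degrees of its long axis; jar upright within 15 mm of the coaster's middle; all at rest (horizontal distance between speaker_center and vise_bed below 0.012 m and z of speaker_center in the frame of vise_bed below 0.01 m and angle between each of speaker_center, jar_center's own z axis and vertical below 0.1 rad and angle between the x axis of speaker_center and the y axis of vise_bed, either way round below 0.2 rad and horizontal distance between tweezers_center and tray_floor below 0.015 m and z of tweezers_center in the frame of tray_floor below 0.008 m and angle between the x axis of tweezers_center and the x axis of tray_floor, either way round below 0.25 rad and horizontal distance between jar_center and coaster_top below 0.015 m and z of jar_center in the frame of coaster_top below 0.032 m and linear speed of each of jar, speaker, tweezers below 0.02 m/s); the robot touches nothing.
It fails at once if the jar tips over (more than 35 degrees) (angle between jar_center's own z axis and vertical above 0.6 rad).
It fails at once if a thing is dropped (falls freely by more than about 25 mm) ((linear speed of jar above 0.7 m/s and contact force between the fingers and jar below 0.02 N) or (linear speed of speaker above 0.7 m/s and contact force between the fingers and speaker below 0.02 N) or (linear speed of tweezers above 0.7 m/s and contact force between the fingers and tweezers below 0.02 N)).
It fails at once if the cup, the phone or the pick is shifted by more than 20 mm (distance of any of cup, phone, pick from where it was at the start of the episode above 0.02 m).
It also fails if it takes over 112 s, if anything falls off the work surface, if the arm or the gripper's body presses on something with over 40 N, if the wrist force passes 120 N, or if a joint passes its speed limit or range.

## Working session

There is one attempt and no reset: what is moved stays moved. The work goes in short steps, Python scripts to look and compute and a shell command to move; the robot and the scene stay as the last step left them, time stands still between calls to the robot, and variables do not carry over. Pictures are saved under pics/ and viewed, about 12 in all and at most 16, crops included, and the job is handed in when it is done.

```bash
ls; mkdir -p pics; python3 - <<'E'
from bench import r
import cv2,numpy as np
print(r.read_state(), r.grip_depth)
for n in ("top","side"):
    c=r.camera(n); np.savez(f"pics/{n}0.npz",**c)
    cv2.imwrite(f"pics/{n}0.png",c["image"][:,:,::-1]); print(n,c["K"],c["k1"],c["R"],c["t"])
E
```

```text
pics
{'time': 0.0, 'joint_positions': array([-1.16261324,  0.33284814, -0.06468301,  1.46095053,  0.0216413 ,
        1.34987285, -0.0884947 ]), 'joint_vel': array([ 0.00071008, -0.0004159 , -0.00088427, -0.00062641,  0.00127716,
       -0.00236091, -0.00094751]), 'joint_torque': array([-9.44701128e-06, -6.23264480e+01,  2.45647912e-02, -3.89886975e+01,
       -6.13251259e-02,  3.99833685e-02,  1.41831092e-04]), 'ee_pos': array([0.26085717, 0.56754102, 0.22176432]), 'eef_rot': array([ 0.69125313, -0.15118935,  0.1510569 , -0.69028451]), 'ft_force': array([ 0.32878352, -0.09789855, -0.47157405]), 'torque': array([ 0.04565548, -0.03522073, -0.00091097]), 'width': 0.08696714583892313} 0.0187
top [[519.39446359   0.         324.85917915]
 [  0.         519.39446359 199.69451802]
 [  0.           0.           1.        ]] -0.07073449385437156 [[ 0.02041173 -0.99969683  0.01376998]
 [-0.98932859 -0.02218355 -0.14400288]
 [ 0.14426469 -0.01068369 -0.98948146]] [-0.0074859   0.54530808  1.36660757]
side [[394.43506679   0.         325.44554725]
 [  0.         394.43506679 199.39368289]
 [  0.           0.           1.        ]] -0.047314704910102486 [[-0.98777537 -0.15556409 -0.0099818 ]
 [-0.06750823  0.48461246 -0.87212006]
 [ 0.14050787 -0.86078486 -0.48919011]] [0.52544945 0.11301156 0.79286603]
```

View pics/top0.png

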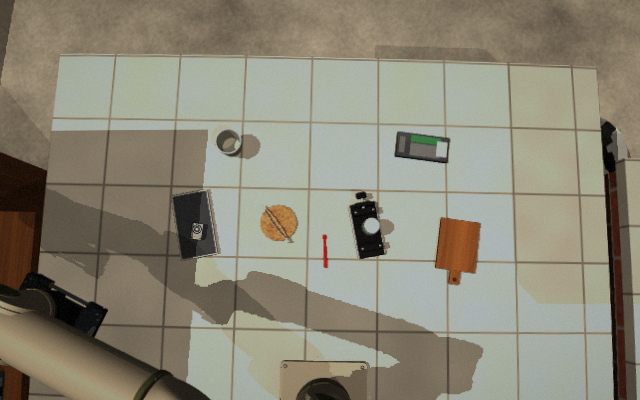

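View pics/side0.png

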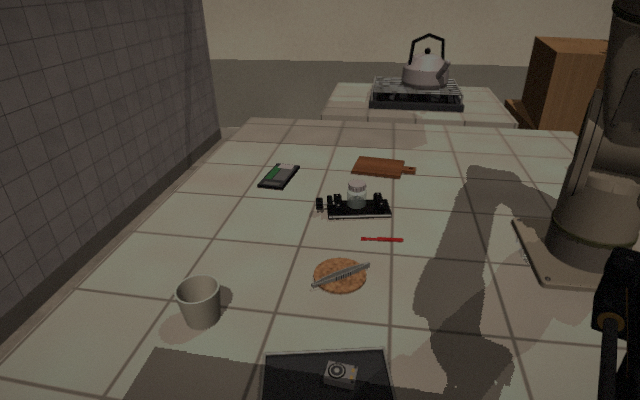

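The top view shows the tray at about (195,225), the coaster with the tweezers at (279,222), the vise with the jar at (368,227) and the board at (458,246). The cup is at (228,142), the phone at (422,147) and the pick at (325,250). The side view agrees. I'll enlarge both halves.

```bash
cat > h.py <<'E'
import numpy as np,cv2
from scipy.spatial.transform import Rotation as Ro
from bench import r
def px2w(c,u,v,z):
    K=c["K"];k=float(c["k1"])
    d=np.array([(u-K[0,2])/K[0,0],(v-K[1,2])/K[1,1]]);s=d.copy()
    for _ in range(20): s=d/(1+k*(s@s))
    ray=c["R"].T@np.array([*s,1]); o=-c["R"].T@c["t"]
    return o+ray*(z-o[2])/ray[2]
def crop(c,u0,v0,w,h,f,name):
    im=cv2.resize(c["image"][v0:v0+h,u0:u0+w,::-1],None,fx=f,fy=f,interpolation=cv2.INTER_CUBIC)
    for u in range(u0-u0%10+10,u0+w,10):
        x=int((u-u0+.5)*f); cv2.line(im,(x,0),(x,6),(0,0,255),1); cv2.putText(im,str(u),(x-10,16),0,.35,(0,0,255),1)
    for v in range(v0-v0%10+10,v0+h,10):
        y=int((v-v0+.5)*f); cv2.line(im,(0,y),(6,y),(0,0,255),1); cv2.putText(im,str(v),(8,y+4),0,.35,(0,0,255),1)
    cv2.imwrite(name,im)
E
python3 - <<'E'
from h import *
c=dict(np.load("pics/top0.npz"))
c["image"]=np.clip(c["image"].astype(float)*1.3,0,255).astype(np.uint8)
crop(c,165,180,145,90,5.5,"pics/cA.png"); crop(c,340,180,150,110,5.3,"pics/cB.png")
E
```

```text
(no output)
```

View pics/cA.png

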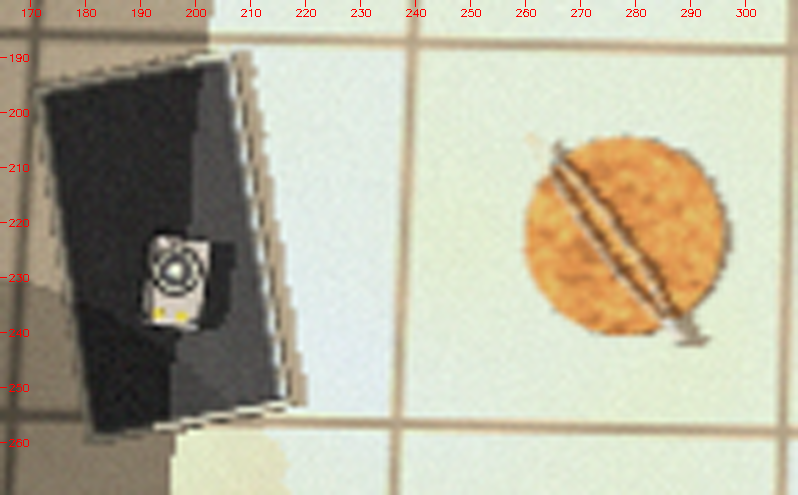

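View pics/cB.png

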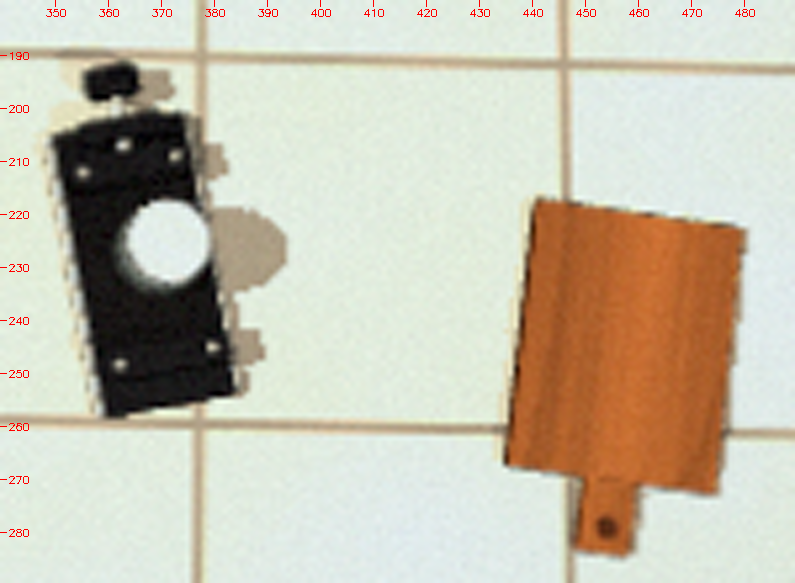

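Readings from the crops:
- **Tray:** inner corners at about (172,196), (207,190), (216,252) and (183,258).
- **Speaker:** corners at about (192,222), (203,224), (200,239) and (190,238).
- **Tweezers:** tips at (261,204), butt at (291,241).
- **Coaster:** centre at (278.5,222.5), spanning 260–297.
- **Jar:** lid centre at (371,225).
- **Board:** corners at (440,217), (480,223), (475,273) and (435,267).
- **Vise:** black, with the knob at (360,195).

I'll convert these to world positions and use range for the vise.

```bash
cat >> h.py <<'E'
def cloud(c):
    K=c["K"];k=float(c["k1"]);v,u=np.mgrid[:400,:640]
    p=cv2.undistortPoints(np.stack([u,v],-1).reshape(-1,1,2).astype(float),K,np.array([k,0,0,0.])).reshape(400,640,2)
    z=c["range_z"]; X=np.dstack([p[...,0]*z,p[...,1]*z,z])
    return (X-c["t"])@c["R"]
E
python3 - <<'E'
from h import *
np.set_printoptions(precision=4,suppress=True)
c=dict(np.load("pics/top0.npz"))
def W(n,pts,z):
    P=np.array([px2w(c,*p,z)[:2] for p in pts]);print(n,P.tolist() and np.round(P,4).tolist(),"mean",P.mean(0),"sides",[round(float(np.linalg.norm(P[i]-P[i-1])),4) for i in range(len(P))])
    return P
ang=lambda d:np.degrees(np.arctan2(d[1],d[0]))
P=W("tray",[(171.5,196),(207,190),(216.5,252.5),(182.5,258.5)],.011);print(ang(P[0]-P[3]),ang(P[1]-P[2]))
P=W("spk",[(192,222),(203,223.5),(200.5,239.5),(190,238)],.017);print(ang(P[0]-P[3]),ang(P[1]-P[2]))
P=W("twz",[(261,204),(291,241)],.011);print(ang(P[0]-P[1]))
W("coaster",[(259.5,222.5),(297,222.5),(278.5,204),(278.5,241)],.006)
W("jarlid",[(371.2,225)],.072)
P=W("board",[(440.5,216.5),(480,223),(475,272.5),(434.5,267.5)],.012);print(ang(P[0]-P[3]),ang(P[1]-P[2]))
W("knob",[(360,194.5)],.035)
# screws on jaws (top at 32mm)
W("screws TL,TR,BR,BL",[(355,211.5),(374,208.5),(379.5,245),(362,248)],.032)
X=cloud(c);
def hist(n,u0,u1,v0,v1):
    h=X[v0:v1,u0:u1,2];print(n,np.round(np.percentile(h,[1,10,50,90,99])*1000,1))
hist("counter",320,340,150,170);hist("board",445,470,225,260);hist("tray",180,190,205,215);hist("coaster",283,290,215,222);hist("lid",366,376,220,230)
cv2.imwrite("pics/hv.png",cv2.resize(np.clip(X[185:265,340:395,2]*255/.08,0,255).astype(np.uint8),None,fx=7,fy=7,interpolation=cv2.INTER_NEAREST))
for v in range(190,262,3): print(v,np.round(X[v,346:390:3,2]*1000).astype(int))
m=X[205:245,350:390];q=m[m[...,2]>.062];print("lid c",q.mean(0),len(q), np.ptp(q,axis=0))
E
```

```text
tray [[0.5503, 0.4291], [0.5693, 0.3311], [0.3975, 0.2961], [0.3789, 0.3884]] mean [0.474  0.3612] sides [0.1761, 0.0998, 0.1753, 0.0941]
13.351462563174307 11.487541648921727
spk [[0.4788, 0.3663], [0.4754, 0.3358], [0.4315, 0.3404], [0.4349, 0.3694]] mean [0.4551 0.353 ] sides [0.044, 0.0307, 0.0441, 0.0292]
-3.9961753301223983 -5.928845812496277
twz [[0.5336, 0.1797], [0.4335, 0.094]] mean [0.4835 0.1369] sides [0.1318, 0.1318]
40.5759078439087
coaster [[0.4828, 0.1825], [0.4851, 0.0792], [0.5353, 0.1319], [0.433, 0.1285]] mean [0.484  0.1305] sides [0.0734, 0.1033, 0.0728, 0.1023]
jarlid [[0.4761, -0.1187]] mean [ 0.4761 -0.1187] sides [0.0]
board [[0.5096, -0.3169], [0.4937, -0.4275], [0.3573, -0.411], [0.3691, -0.2991]] mean [ 0.4324 -0.3636] sides [0.1416, 0.1117, 0.1374, 0.1125]
-7.23620394810255 -6.896020907412221
knob [[0.5624, -0.0913]] mean [ 0.5624 -0.0913] sides [0.0]
screws TL,TR,BR,BL [[0.5159, -0.0784], [0.5252, -0.1301], [0.4264, -0.1457], [0.4174, -0.0985]] mean [ 0.4712 -0.1131] sides [0.1006, 0.0525, 0.1001, 0.048]
counter [-6.  -3.5  0.2  4.6  7.3]
board [ 5.6  
[... 808 characters left out ...]
 6]
229 [-2  2  8 12 14 11 59 74 69 70 79 17  3 -2  6]
232 [ 1  4 -6 15 15  7 38 66 72 74 50 11 -1  1  6]
235 [-6 -6  0 11 20 16 15 14 24 14 20 16 -3  2  1]
238 [-3 -1  1  8 14 16 16 15 17 14 10 17 14 -5  0]
241 [   0   -5   -3   11   20   16   13   18   18   13   19   18 1431   -1
    3]
244 [ 0  0  3 12 15 12 12 33 31 27 34 34 35 -3 -1]
247 [  5  -3   1  -3  29  34  32  34  30  31  35  31  32 -10   2]
250 [  -3   -5   -2    2   18 1431   36   35   16    9    9   15   12    3
    5]
253 [ 7  6 -2 -3 14 11 13 12 12  9 12 15 11 -2  3]
256 [ 2  0 -7 -3 14  8  8 12  6  3  1  3 -1  2 -2]
259 [ 2  0  7 -1  1 -1  2  2 -2  2  1 -4 -1  2  2]
lid c [ 0.4721 -0.114   0.1128] 202 [0.1542 0.1589 1.3664]
```

```bash
cat >> h.py <<'E'
def to(x,y,z,yaw):
    "print shift and turn in current tool axes to TCP at x,y,z, pointing down, opening axis at yaw deg (mod 180)"
    s=r.read_state();p=s["ee_pos"];R=Ro.from_quat(s["eef_rot"]);M=R.as_matrix()
    cur=np.degrees(np.arctan2(M[1,2],M[0,2]));d=(yaw-cur+90)%180-90;a=np.radians(cur+d)
    zt=np.array([np.cos(a),np.sin(a),0]);yt=np.array([0,0,-1.]);G=np.column_stack([np.cross(yt,zt),yt,zt])
    rv=np.degrees((R.inv()*Ro.from_matrix(G)).as_rotvec())
    t=np.array([x,y,z])-p
    print("t %.2f pos"%s["time"],p.round(4),"tip dir",M[:,1].round(3),"zyaw %.1f w %.4f q7 %.2f"%(cur,s["width"],s["joint_positions"][6]),"F",s["ft_force"].round(1))
    print("shift mm",(M.T@t*1000).round(1),"turn",rv.round(1),"| up only (tool)",(M.T@[0,0,t[2]]*1000).round(1),"horiz(tool)",(M.T@[t[0],t[1],0]*1000).round(1))
    print("if turned first, shift mm",(G.T@t*1000).round(1))
E
python3 - <<'E'
from h import *
c=dict(np.load("pics/top0.npz"))
I=c["image"].astype(int)
L=[];Rr=[]
for v in range(200,260):
    g=I[v].sum(1)
    def edge(us):
        us=list(us)
        for a,b in zip(us,us[1:]):
            if g[a]>330>=g[b]: return a+(b-a)*(g[a]-330)/(g[a]-g[b])
    l=edge(range(343,368));q=edge(range(396,370,-1))
    if l and 208<=v<=255:L.append(px2w(c,l,v,.014)[:2])
    if q and (v>236 or 201<v<214):Rr.append(px2w(c,q,v,.014)[:2])
for n,P in(("L",L),("R",Rr)):
    f=cv2.fitLine(np.array(P,np.float32),cv2.DIST_HUBER,0,.01,.01).ravel();f[:2]*=np.sign(f[0]);f[0]=abs(f[0]);print(n,len(P),f,np.degrees(np.arctan2(f[1],f[0])))
    P=np.array(P);print(P[::6].round(4).tolist())
# tweezers: side-view pixels of ends
s=dict(np.load("pics/side0.npz"))
for p in((313,287),(369,264.5)): print("side tw",px2w(s,*p,.011))
for p in((338,261),(340,292),(313,276),(367,277)): print("side coaster",px2w(s,*p,.006))
for p in((357,182),): print("side lid",px2w(s,*p,.072))
to(.4761,-.1187,.20,101)
E
```

```text
L 48 [ 0.9802941   0.19754365  0.4556331  -0.07876256] 11.393354
[[0.5275, -0.0641], [0.5109, -0.0676], [0.4944, -0.0714], [0.478, -0.0746], [0.4616, -0.0778], [0.4452, -0.0805], [0.4289, -0.0825], [0.4126, -0.0862]]
R 32 [ 0.98646003  0.16400202  0.44702494 -0.15790662] 9.439263
[[0.5459, -0.1415], [0.5293, -0.1463], [0.4495, -0.1572], [0.4332, -0.1599], [0.4168, -0.1594], [0.4002, -0.1471]]
side tw [0.52553739 0.1831028  0.011     ]
side tw [0.43045246 0.1050634  0.011     ]
side coaster [0.49166313 0.09648043 0.006     ]
side coaster [0.47680549 0.18354556 0.006     ]
side coaster [0.53221007 0.147832   0.006     ]
side coaster [0.43203288 0.13623538 0.006     ]
side lid [ 0.47513999 -0.12204898  0.072     ]
t 0.10 pos [0.2609 0.5676 0.2219] tip dir [-0.    -0.001 -1.   ] zyaw 65.3 w 0.0872 q7 -0.09 F [ 0.5  0.1 -0.6]
shift mm [ 482.2   22.5 -533.7] turn [  0.1 -35.7  -0. ] | up only (tool) [-0.  21.9  0. ] horiz(tool) [ 482.2    0.7 -533.7]
if turned first, shift mm [  80.3   21.9 -714.7]
```

```bash
python3 -m jog '[[0.024,0,-0.0267,0,0,0],[0.024,0,-0.0267,0,0,0],[0.024,0,-0.0267,0,0,0],[0.024,0,-0.0267,0,0,0],[0.024,0,-0.0267,0,0,0],[0.024,0,-0.0267,0,0,0],[0.024,0,-0.0267,0,0,0],[0.024,0,-0.0267,0,0,0],[0.024,0,-0.0267,0,0,0],[0.024,0,-0.0267,0,0,0]]' 0.7 15; python3 -m jog '[[0.024,0,-0.0267,0,0,0],[0.024,0,-0.0267,0,0,0],[0.024,0,-0.0267,0,0,0],[0.024,0,-0.0267,0,0,0],[0.024,0,-0.0267,0,0,0],[0.024,0,-0.0267,0,0,0],[0.024,0,-0.0267,0,0,0],[0.024,0,-0.0267,0,0,0],[0.024,0,-0.0267,0,0,0],[0.024,0,-0.0267,0,0,0]]'; python3 -m jog '[[0,0,0,0,-7,0],[0,0,0,0,-7,0],[0,0,0,0,-7,0],[0,0,0,0,-7,0],[0,0,0,0,-7,0]]'; python3 -c "
from h import *
to(.4757,-.120,.20,101)"
```

```text
time: 0.93
ee_pos: [0.3655, 0.2151, 0.2159]
eef_rot: [0.694, -0.149, 0.144, -0.689]
ft_force: [0.4, 0.4, -0.5]
width: 0.0745
time: 1.77
ee_pos: [0.476, -0.1456, 0.2158]
eef_rot: [0.693, -0.149, 0.144, -0.69]
ft_force: [-0.0, 0.6, -0.6]
width: 0.0738
time: 2.18
ee_pos: [0.475, -0.1564, 0.2146]
eef_rot: [0.706, 0.066, -0.074, -0.701]
ft_force: [-0.4, 0.4, 0.2]
width: 0.0741
t 2.18 pos [ 0.475  -0.1564  0.2146] tip dir [-0.01  -0.007 -1.   ] zyaw 101.3 w 0.0741 q7 2.03 F [-0.4  0.4  0.2]
shift mm [ 8.  14.3 35.7] turn [ 0.3  0.3 -0.7] | up only (tool) [ 0.2 14.6  0.1] horiz(tool) [ 7.8 -0.3 35.6]
if turned first, shift mm [ 7.6 14.6 35.6]
```

```bash
python3 -m jog '[[0.004,0.007,0.018,0,0,0],[0.004,0.007,0.018,0,0,-0.7],[0,0,0,0,0,0],[0,0,0,0,0,0]]'; python3 - <<'E'
from h import *
to(.4757,-.120,.20,101)
c=r.camera("side");np.savez("pics/side1.npz",**c)
I=c["image"];c["image"]=np.clip(I.astype(float)*1.5,0,255).astype(np.uint8);crop(c,300,130,130,100,6,"pics/s1.png")
E
```

```text
time: 2.52
ee_pos: [0.4746, -0.1197, 0.199]
eef_rot: [0.705, 0.073, -0.073, -0.701]
ft_force: [0.3, -0.8, -0.8]
width: 0.0738
t 2.52 pos [ 0.4746 -0.1197  0.199 ] tip dir [ 0.    -0.005 -1.   ] zyaw 101.9 w 0.0738 q7 1.95 F [ 0.3 -0.8 -0.8]
shift mm [ 1.  -1.  -0.6] turn [ 0.3  0.9 -0. ] | up only (tool) [-0. -1. -0.] horiz(tool) [ 1.   0.  -0.6]
if turned first, shift mm [ 1.1 -1.  -0.5]
```

View pics/s1.png

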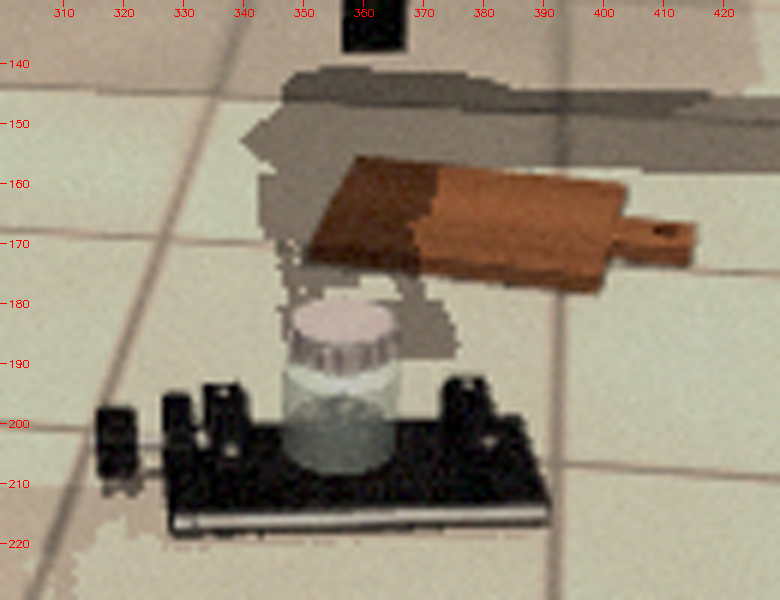

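The side view shows the lid centre at (357,183.5), which agrees with the top view. The fingers line up over the jar, so I'm going down.

```bash
python3 -m jog '[[0.001,0.03,0,0,0,0],[0,0.03,0,0,0,0],[0,0.03,0,0,0,0],[0,0.03,0,0,0,0],[0,0.025,0,0,0,0],[0,0.018,0,0,0,0],[0,0.008,0,0,0,0],[0,0,0,0,0,0]]'; python3 -c "
from h import *
to(.4757,-.120,.027,101)"
```

```text
time: 3.23
ee_pos: [0.4791, -0.1267, 0.0249]
eef_rot: [0.707, 0.073, -0.069, -0.7]
ft_force: [0.2, -0.4, 1.3]
width: 0.074
t 3.23 pos [ 0.4791 -0.1267  0.0249] tip dir [ 0.007 -0.008 -1.   ] zyaw 101.5 w 0.0740 q7 2.12 F [ 0.2 -0.4  1.3]
shift mm [-2.  -2.2  7.2] turn [0.5 0.5 0.3] | up only (tool) [ 0.  -2.1 -0. ] horiz(tool) [-2.  -0.1  7.2]
if turned first, shift mm [-2.  -2.1  7.2]
```

```bash
python3 -m jog '[[-0.002,-0.002,0.007,0,0,0],[0,0,0,0,0,0],[0,0,0,0,0,0]]'; python3 -m jog '[[0,0,0,0,0,0],[0,0,0,0,0,0],[0,0,0,0,0,0],[0,0,0,0,0,0],[0,0,0,0,0,0],[0,0,0,0,0,0]]' -0.4 15;  python3 -c "
from h import *
to(.4757,-.120,.027,101)"
```

```text
time: 3.48
ee_pos: [0.4766, -0.1209, 0.0293]
eef_rot: [0.707, 0.073, -0.067, -0.7]
ft_force: [0.3, 0.4, -0.1]
width: 0.0739
time: 3.98
ee_pos: [0.4793, -0.1203, 0.0328]
eef_rot: [0.707, 0.076, -0.065, -0.7]
ft_force: [0.5, 0.1, -1.4]
width: 0.0453
t 3.98 pos [ 0.4793 -0.1203  0.0328] tip dir [ 0.016 -0.007 -1.   ] zyaw 101.5 w 0.0453 q7 2.10 F [ 0.5  0.1 -1.4]
shift mm [-3.5  5.8  1.1] turn [0.6 0.5 0.8] | up only (tool) [-0.1  5.8  0.1] horiz(tool) [-3.4 -0.1  1. ]
if turned first, shift mm [-3.5  5.8  1. ]
```

```bash
python3 -m jog '[[0,-0.01,0,0,0,0],[0,-0.02,0,0.5,0,0.8],[0,-0.03,0,0,0,0],[0,-0.03,0,0,0,0],[0,-0.02,0,0,0,0]]' - 20;  python3 -c "
from h import *
to(.4324,-.3636,.13,101);to(.4324,-.3636,.13,66)"
```

```text
time: 4.4
ee_pos: [0.474, -0.1206, 0.1441]
eef_rot: [0.704, 0.065, -0.075, -0.703]
ft_force: [1.1, 0.1, -1.4]
width: 0.0455
t 4.40 pos [ 0.474  -0.1206  0.1441] tip dir [-0.013 -0.004 -1.   ] zyaw 101.4 w 0.0455 q7 1.99 F [ 1.1  0.1 -1.4]
shift mm [ -88.5   15.5 -230. ] turn [ 0.1  0.4 -0.7] | up only (tool) [ 0.2 14.1  0. ] horiz(tool) [ -88.7    1.4 -230. ]
if turned first, shift mm [ -87.2   14.1 -230.6]
t 4.40 pos [ 0.474  -0.1206  0.1441] tip dir [-0.013 -0.004 -1.   ] zyaw 101.4 w 0.0455 q7 1.99 F [ 1.1  0.1 -1.4]
shift mm [ -88.5   15.5 -230. ] turn [ 0.3 35.4 -0.7] | up only (tool) [ 0.2 14.1  0. ] horiz(tool) [ -88.7    1.4 -230. ]
if turned first, shift mm [  60.8   14.1 -238.9]
```

```bash
python3 -m jog '[[0,0,0,0,7,-0.7],[0,0,0,0,7,0],[0,0,0,0,7,0],[0,0,0,0,7,0],[0,0,0,0,7,0],[0,0,0,0,0,0]]'; python3 -m jog '[[0.003,0,-0.012,0,0,0],[0.006,0,-0.025,0,0,0],[0.007,0,-0.028,0,0,0],[0.007,0,-0.028,0,0,0],[0.007,0,-0.028,0,0,0],[0.007,0,-0.028,0,0,0],[0.007,0,-0.028,0,0,0],[0.007,0,-0.028,0,0,0],[0.006,0,-0.022,0,0,0],[0.003,0,-0.011,0,0,0]]';  python3 -c "
from h import *
to(.4324,-.3636,.032,66)"
```

```text
time: 4.9
ee_pos: [0.4762, -0.1226, 0.1538]
eef_rot: [-0.69, 0.148, -0.155, 0.691]
ft_force: [-1.2, -1.0, -2.7]
width: 0.0449
time: 5.73
ee_pos: [0.4301, -0.379, 0.1566]
eef_rot: [0.695, -0.13, 0.138, -0.694]
ft_force: [0.2, 0.2, -0.3]
width: 0.0454
t 5.73 pos [ 0.4301 -0.379   0.1566] tip dir [ 0.01  -0.003 -1.   ] zyaw 68.2 w 0.0454 q7 2.06 F [ 0.2  0.2 -0.3]
shift mm [ -4.9 124.5  14.9] turn [-0.1  2.2  0.6] | up only (tool) [ -1.3 124.6  -0.2] horiz(tool) [-3.5 -0.  15.1]
if turned first, shift mm [ -4.1 124.6  15. ]
```

Descend, keeping the last part slow.

```bash
python3 -m jog '[[-0.002,0.01,0.007,0,0,0.6],[-0.002,0.025,0.006,0,0,0],[0,0.03,0,0,0,0],[0,0.025,0,0,0,0],[0,0.01,0,0,0,0],[0,0,0,0,0,0]]';  python3 -c "
from h import *
to(.4324,-.3636,.032,66)"
```

```text
time: 6.23
ee_pos: [0.4264, -0.3724, 0.0541]
eef_rot: [0.696, -0.129, 0.129, -0.694]
ft_force: [-0.0, 0.8, -1.0]
width: 0.0454
t 6.23 pos [ 0.4264 -0.3724  0.0541] tip dir [-0.001 -0.002 -1.   ] zyaw 69.0 w 0.0454 q7 2.14 F [-0.   0.8 -1. ]
shift mm [ 2.5 22.1 10.5] turn [ 0.2  3.  -0. ] | up only (tool) [ 0.  22.1  0.1] horiz(tool) [ 2.5 -0.  10.4]
if turned first, shift mm [ 1.9 22.1 10.5]
```

```bash
python3 -m jog '[[0.001,0.005,0.005,0,0,0],[0.001,0.005,0.003,0,0,0],[0,0.005,0,0,0,0],[0,0.003,0,0,0,0],[0,0.002,0,0,0,0],[0,0,0,0,0,0]]';  python3 -c "
from h import *
to(.4324,-.3636,.032,66)"
```

```text
time: 6.73
ee_pos: [0.4338, -0.3657, 0.0364]
eef_rot: [0.697, -0.126, 0.128, -0.694]
ft_force: [0.3, 0.3, -1.5]
width: 0.0453
t 6.73 pos [ 0.4338 -0.3657  0.0364] tip dir [ 0.003 -0.004 -1.   ] zyaw 69.3 w 0.0453 q7 2.14 F [ 0.3  0.3 -1.5]
shift mm [-2.1  4.4  1.5] turn [0.2 3.3 0.2] | up only (tool) [-0.   4.4  0. ] horiz(tool) [-2.1 -0.   1.5]
if turned first, shift mm [-2.2  4.4  1.3]
```

```bash
for i in 1 2 3; do python3 -m jog '[[0,0.0025,0,0,0,0],[0,0.001,0,0,0,0]]' | grep -E "pos|force"; done
```

```text
ee_pos: [0.4343, -0.3661, 0.0335]
ft_force: [-0.2, 0.7, -0.6]
ee_pos: [0.4346, -0.3665, 0.0308]
ft_force: [-5.2, 8.4, 16.5]
ee_pos: [0.4351, -0.3664, 0.0298]
ft_force: [-4.9, 3.0, 8.8]
```

```bash
python3 -m jog '[[0,-0.0005,0,0,0,0],[0,0,0,0,0,0],[0,0,0,0,0,0],[0,0,0,0,0,0],[0,0,0,0,0,0],[0,0,0,0,0,0]]' 0.7; python3 -m jog '[[0,-0.01,0,0,0,0],[0,-0.03,0,0,0,0],[0,-0.035,0,0,0,0],[0,-0.035,0,0,0,0],[0,-0.03,0,0,0,0],[0,-0.02,0,0,0,0],[0,0,0,0,0,0]]';  python3 - <<'E'
from h import *
to(.4551,.353,.20,-5); to(.4551,.353,.20,175-90)
cs=[r.camera("top") for _ in range(6)]
c=cs[0];z=np.stack([k["range_z"] for k in cs]);c["range_z"]=np.median(z,0);np.savez("pics/top2.npz",**c)
I=c["image"];c["image"]=np.clip(I.astype(float)*1.3,0,255).astype(np.uint8);crop(c,335,180,155,110,5.1,"pics/t2.png")
X=cloud(c)
for v in range(199,258,2): print(v,np.round(X[v,346:390:2,2]*1000).astype(int))
E
```

```text
time: 7.73
ee_pos: [0.4354, -0.3672, 0.0308]
eef_rot: [0.696, -0.124, 0.13, -0.695]
ft_force: [0.2, 0.0, -0.3]
width: 0.072
time: 8.32
ee_pos: [0.4316, -0.3668, 0.1998]
eef_rot: [0.696, -0.127, 0.129, -0.695]
ft_force: [-0.4, 0.1, -0.4]
width: 0.0741
t 8.32 pos [ 0.4316 -0.3668  0.1998] tip dir [ 0.003 -0.003 -1.   ] zyaw 69.1 w 0.0741 q7 2.02 F [-0.4  0.1 -0.4]
shift mm [-234.7   -2.   680.9] turn [-0.1 74.1  0.2] | up only (tool) [ 0.  -0.2 -0. ] horiz(tool) [-234.7   -1.8  680.9]
if turned first, shift mm [-7.191e+02 -2.000e-01 -3.940e+01]
t 8.32 pos [ 0.4316 -0.3668  0.1998] tip dir [ 0.003 -0.003 -1.   ] zyaw 69.1 w 0.0741 q7 2.02 F [-0.4  0.1 -0.4]
shift mm [-234.7   -2.   680.9] turn [  0.1 -15.9   0.2] | up only (tool) [ 0.  -0.2 -0. ] horiz(tool) [-234.7   -1.8  680.9]
if turned first, shift mm [-3.940e+01 -2.000e-01  7.191e+02]
199 [-2 -1  1  1  1  1 -1 28 27  1  2  2 -1  3  1  1 -1  0  2  2 -2 -2]
201 [ 2  0  1  1  0  2  1 26 28 35 34 33 11 11 11  3  0  0  2  0  0  0]
203 [ 2  0  1  0 31 35 37 35 36 33 32 33 35 11 13  1  4  2  0  2  3  0]
205 [ 0  0 14 14 22 35 34 34 34 37
[... 1209 characters left out ...]
 13 16 15 15 12 18 15 15 16 13 16 15 14 10  2 -4  2]
241 [-1  1 -1  1  0 12 16 13 12 14 16 16 13 14 14 13 13 10 10  3 -2  2]
243 [ 0  2  0  0  4 12 16 14 15 14 15 16 27 30 31 33 33 32 33  1  2  3]
245 [-3  3  2 -1  0 11 13 31 28 33 31 33 31 32 29 31 33 34 33  2 -1 -1]
247 [-2  0 -2  4 -1 12 24 34 34 33 30 31 33 35 33 34 30 33 31 11  0  5]
249 [ 1  1  0  2 -2  9 13 33 34 32 32 31 34 33 31 11 12 14 13  8  1 -2]
251 [ 0  1  1  1  0 10 12 32 32 18 11 13 13 14 14 10  9 12 14  9  2 -1]
253 [-1  2  1 -2  2  0 10 12 12 12 14 17 13 12 15 12 13 11 14 11  1  2]
255 [ 3  1  0  1 -1  1 10 15 13 12 12 13 14 12 14 10  1  3  1  0 -2  1]
257 [ 2  1  0 -1 -1  1 12 13 10 13 10  2  0 -1  1 -1 -1  4  0  2  1  1]
```

View pics/t2.png

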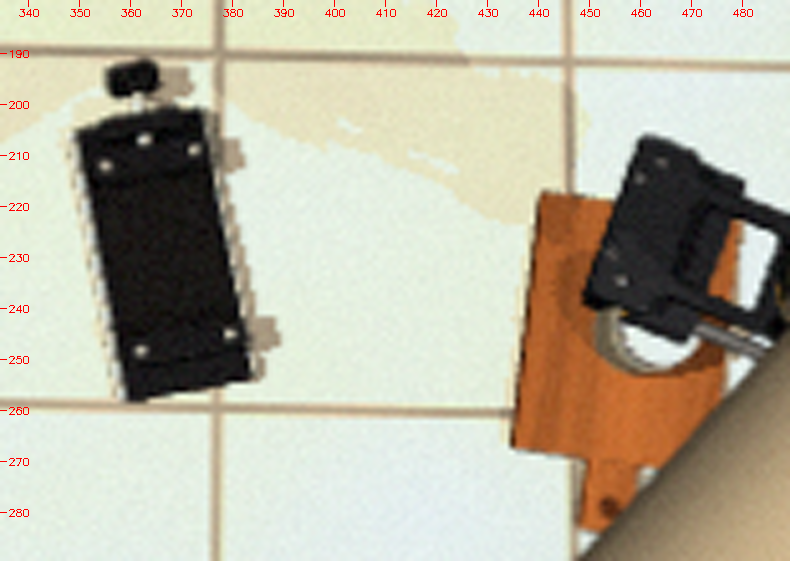

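The jar stands upright on the board, its lid partly hidden by the gripper at (462,243). The vise bed is now clear. The inner edges of the jaw tops run about (353,216.3)→(373,212.5) and (360,245.5)→(382,241.5).

```bash
python3 - <<'E'
from h import *
c=dict(np.load("pics/top2.npz"))
A=np.array([px2w(c,u,v,.032)[:2] for u,v in((353,216.3),(373,212.5))]);B=np.array([px2w(c,u,v,.032)[:2] for u,v in((360,245.3),(382,241.2))])
for P in(A,B):
    d=P[0]-P[1];print(P.round(4).tolist(),P.mean(0),"normal yaw",np.degrees(np.arctan2(d[1],d[0]))-90)
X=cloud(c).reshape(-1,3);a=np.radians(11);ax=np.array([np.cos(a),np.sin(a)]);n=np.array([-ax[1],ax[0]]);o=np.array([.4712,-.1131])
q=np.c_[(X[:,:2]-o)@ax,(X[:,:2]-o)@n,X[:,2]]
m=(abs(q[:,0])<.09)&(abs(q[:,1])<.06)
h=q[m&(q[:,2]>.026)&(q[:,2]<.04)]
for s in(1,-1):
    k=h[(h[:,0]*s>.02)&(abs(h[:,1])<.035)];print("jaw",s,np.percentile(k[:,0],[2,10,50,90,98]).round(4),"y",np.percentile(k[:,1],[2,50,98]).round(4))
b=q[m&(q[:,2]>.009)&(q[:,2]<.019)&(abs(q[:,0])<.03)];print("bed y",np.percentile(b[:,1],[1,50,99]).round(4))
# axis yaw from bed side edges
m=(q[:,2]>.010)&(q[:,2]<.02)&(abs(q[:,0])<.033)&(abs(q[:,1])<.06);p=X[m][:,:2].astype(np.float32);print("rect",cv2.minAreaRect((p*1000)))
p=p-p.mean(0);E=np.linalg.svd(p.T@p)[0];print("pca",np.degrees(np.arctan2(E[1,0],E[0,0])))
E
```

```text
[[0.5027, -0.0731], [0.5142, -0.1274]] [ 0.50843346 -0.1002668 ] normal yaw 12.027951660684238
[[0.4245, -0.093], [0.4368, -0.1524]] [ 0.43062931 -0.12268641] normal yaw 11.660228167505139
jaw 1 [0.0404 0.0428 0.0548 0.0762 0.0881] y [-0.028   0.0025  0.0325]
jaw -1 [-0.058  -0.0566 -0.0495 -0.0423 -0.0408] y [-0.0298  0.0012  0.0324]
bed y [-0.0362  0.0022  0.0396]
rect ((470.8056640625, -111.05305480957031), (65.69637298583984, 77.08331298828125), 11.055095672607422)
pca 103.58282
```

```bash
python3 -m jog '[[0,0,0,0,7,0],[0,0,0,0,7,0],[0,0,0,0,7,0],[0,0,0,0,7,0],[0,0,0,0,7,0],[0,0,0,0,7,0],[0,0,0,0,7,0],[0,0,0,0,7,0],[0,0,0,0,7,0],[0,0,0,0,7,0],[0,0,0,0,3,0]]' 0.45; python3 -m jog '[[-0.03,0,-0.002,0,0,0],[-0.035,0,-0.002,0,0,0],[-0.035,0,-0.002,0,0,0],[-0.035,0,-0.002,0,0,0],[-0.035,0,-0.002,0,0,0],[-0.035,0,-0.002,0,0,0],[-0.035,0,-0.002,0,0,0],[-0.035,0,-0.002,0,0,0],[-0.035,0,-0.002,0,0,0],[-0.035,0,-0.002,0,0,0]]'; python3 -c "
from h import *
to(.4551,.353,.20,-5)"
```

```text
time: 9.53
ee_pos: [0.4243, -0.3616, 0.1823]
eef_rot: [-0.478, 0.532, -0.517, 0.47]
ft_force: [-0.5, 0.5, -0.1]
width: 0.063
time: 10.37
ee_pos: [0.4348, -0.0133, 0.1735]
eef_rot: [-0.479, 0.539, -0.52, 0.458]
ft_force: [1.2, 0.2, 1.0]
width: 0.0629
t 10.37 pos [ 0.4348 -0.0133  0.1735] tip dir [-0.04  -0.    -0.999] zyaw -7.0 w 0.0629 q7 -0.27 F [1.2 0.2 1. ]
shift mm [-365.9  -27.4  -25.6] turn [ 2.3 -2.   0.3] | up only (tool) [  0.1 -26.4  -1. ] horiz(tool) [-366.    -1.   -24.5]
if turned first, shift mm [-366.7  -26.5  -11.7]
```

```bash
python3 - <<'E'
from h import *
for n in("top","side"):
    cs=[r.camera(n) for _ in range(6)]
    c=cs[0];c["range_z"]=np.median(np.stack([k["range_z"] for k in cs]),0);c["image"]=np.mean([k["image"] for k in cs],0).round().astype(np.uint8);np.savez(f"pics/{n}3.npz",**c)
    X=cloud(c).reshape(-1,3).astype(np.float32)
    a=np.radians(12.4);ax=np.array([np.cos(a),np.sin(a)]);nn=np.array([-ax[1],ax[0]]);q=(X[:,:2]-[.474,.3612])@np.c_[ax,nn]
    k=(abs(q[:,0])<.07)&(abs(q[:,1])<.035)&(X[:,2]>.012)&(X[:,2]<.025)
    print(n,"spk",cv2.minAreaRect(X[k][:,:2]*1000),k.sum(),X[k].mean(0))
    k=(np.hypot(X[:,0]-.484,X[:,1]-.133)<.07)&(X[:,2]>.0035)&(X[:,2]<.012);print("coaster",cv2.minEnclosingCircle(X[k][:,:2]*1000),np.median(X[k],0))
    k=(np.hypot(X[:,0]-.484,X[:,1]-.133)<.07)&(X[:,2]>.0125)&(X[:,2]<.03);print("twz",cv2.minAreaRect(X[k][:,:2]*1000),k.sum())
    k=(np.hypot(X[:,0]-.474,X[:,1]-.3612)<.14)&(X[:,2]>.0075)&(X[:,2]<.03);print("tray rim",cv2.minAreaRect(X[k][:,:2]*1000),k.sum())
c=dict(np.load("pics/side3.npz"));c["image"]=np.clip(c["image"]*1.4,0,255).astype(np.uint8);crop(c,240,240,165,160,3.7,"pics/s3.png")
c=dict(np.load("pics/top3.npz"));c["image"]=np.clip(c["image"]*1.2,0,255).astype(np.uint8);crop(c,165,182,140,85,5.6,"pics/t3.png")
E
```

```text
top spk ((454.6451416015625, 352.9056396484375), (30.696821212768555, 44.042118072509766), 84.85474395751953) 185 [0.45443746 0.35217413 0.01732135]
coaster ((484.2313537597656, 134.6649627685547), 67.13751983642578) [0.48428333 0.13266815 0.00627907]
twz ((481.16107177734375, 140.1544189453125), (122.69631958007812, 14.180826187133789), 38.42108917236328) 66
tray rim ((473.88970947265625, 362.8497009277344), (183.33230590820312, 104.3750991821289), 12.242484092712402) 526
side spk ((454.6062927246094, 354.19659423828125), (30.347169876098633, 44.38216018676758), 84.89363098144531) 648 [0.45410472 0.356397   0.01667346]
coaster ((480.44940185546875, 140.29251098632812), 61.80473327636719) [0.48386246 0.13939896 0.00531526]
twz ((480.1470947265625, 139.77708435058594), (123.40522766113281, 14.704485893249512), 37.30886459350586) 178
tray rim ((475.16082763671875, 357.2785949707031), (181.8058624267578, 87.83141326904297), 12.113021850585938) 1391
```

View pics/s3.png

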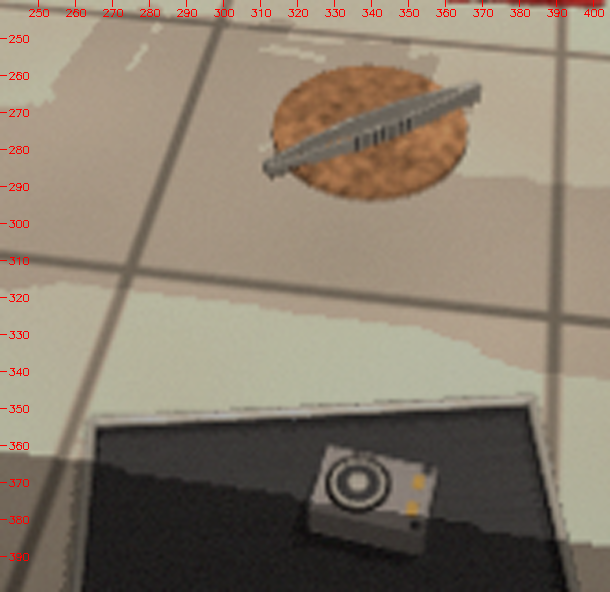

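View pics/t3.png

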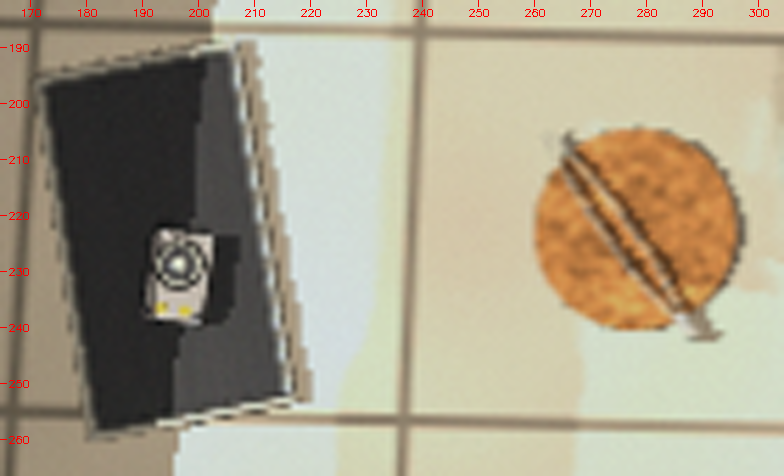

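The side crop shows the speaker at about (370,372) in the tray and the tweezers' ribs near (352,275), with the coaster spanning 313–366. The top crop agrees with the earlier reading. Depth fits from both cameras put the speaker at (.4546,.3535) with yaw −5°, and the tweezers at (.4807,.140) with yaw 38°.

```bash
python3 -m jog '[[-0.03,0,-0.001,2.3,2,0.3],[-0.034,0,-0.001,0,0,0],[-0.034,0,-0.001,0,0,0],[-0.034,0,-0.001,0,0,0],[-0.034,0,-0.001,0,0,0],[-0.034,0,-0.001,0,0,0],[-0.034,0,-0.001,0,0,0],[-0.034,0,-0.001,0,0,0],[-0.034,0,-0.001,0,0,0],[-0.034,0,-0.001,0,0,0],[-0.02,0,0,0,0,0],[0,0,0,0,0,0]]'; python3 -c "
from h import *
to(.4546,.3535,.10,-5.1)"
```

```text
time: 11.97
ee_pos: [0.4855, 0.3518, 0.1733]
eef_rot: [-0.454, 0.541, -0.54, 0.458]
ft_force: [-1.0, -0.4, -0.4]
width: 0.063
t 11.97 pos [0.4855 0.3518 0.1733] tip dir [ 0.003  0.005 -1.   ] zyaw -9.6 w 0.0630 q7 -0.68 F [-1.  -0.4 -0.4]
shift mm [  3.9  73.2 -30.9] turn [-0.1 -4.5 -0.3] | up only (tool) [ 0.4 73.3 -0.1] horiz(tool) [  3.5  -0.1 -30.8]
if turned first, shift mm [  1.   73.3 -31. ]
```

```bash
python3 -m jog '[[0,0,0,0,-4.5,0],[0,0.02,-0.015,0,0,0],[0,0.025,-0.014,0,0,0],[0,0.025,0,0,0,0],[0,0,0,0,0,0]]'; python3 -c "
from h import *
to(.4546,.3535,.05,-5.1)"
```

```text
time: 12.38
ee_pos: [0.4575, 0.3537, 0.101]
eef_rot: [0.476, -0.52, 0.521, -0.48]
ft_force: [-0.8, -0.9, -0.1]
width: 0.0632
t 12.38 pos [0.4575 0.3537 0.101 ] tip dir [ 0.006  0.003 -1.   ] zyaw -4.9 w 0.0632 q7 -0.61 F [-0.8 -0.9 -0.1]
shift mm [ 0.7 51.  -3.2] turn [-0.3  0.2 -0.2] | up only (tool) [ 0.2 51.  -0.3] horiz(tool) [ 0.5 -0.  -2.9]
if turned first, shift mm [ 0.5 51.  -2.9]
```

```bash
python3 -m jog '[[0,0.02,-0.002,0,0,0],[0,0.03,-0.001,0,0,0],[0,0.025,0,0,0,0],[0,0.008,0,0,0,0],[0,0,0,0,0,0]]'; python3 -c "
from h import *
to(.4546,.3535,.0065,-5.1)"
```

```text
time: 12.8
ee_pos: [0.4584, 0.3527, 0.0205]
eef_rot: [0.474, -0.521, 0.522, -0.481]
ft_force: [-0.7, -0.4, 0.9]
width: 0.0628
t 12.80 pos [0.4584 0.3527 0.0205] tip dir [ 0.009  0.005 -1.   ] zyaw -5.1 w 0.0628 q7 -0.56 F [-0.7 -0.4  0.9]
shift mm [-0.4 13.9 -4. ] turn [-0.5  0.  -0.3] | up only (tool) [ 0.1 14.  -0.1] horiz(tool) [-0.5 -0.  -3.9]
if turned first, shift mm [-0.5 14.  -3.9]
```

```bash
python3 -m jog '[[0,0.007,-0.003,-0.4,0,0],[0,0.006,-0.002,0,0,0],[0,0.002,0,0,0,0],[0,0,0,0,0,0]]'; python3 -c "
from h import *
to(.4546,.3535,.0065,-5.1)"
```

```text
time: 13.13
ee_pos: [0.4559, 0.3542, 0.0092]
eef_rot: [-0.473, 0.523, -0.521, 0.481]
ft_force: [0.0, 0.1, 0.1]
width: 0.0631
t 13.13 pos [0.4559 0.3542 0.0092] tip dir [ 0.005  0.009 -1.   ] zyaw -5.2 w 0.0631 q7 -0.55 F [0.  0.1 0.1]
shift mm [ 0.8  2.6 -1.3] turn [-0.2 -0.1 -0.6] | up only (tool) [ 0.   2.7 -0. ] horiz(tool) [ 0.8 -0.  -1.3]
if turned first, shift mm [ 0.8  2.7 -1.3]
```

```bash
python3 -m jog '[[0.0008,0.003,-0.001,0,0,-0.5],[0,0.0005,0,0,0,0],[0,0.0005,0,0,0,0],[0,0.0005,0,0,0,0],[0,0,0,0,0,0],[0,0,0,0,0,0]]' -0.6 10; python3 -c "
from h import *
to(.4546,.3535,.0065,-5.1)"
```

```text
time: 13.63
ee_pos: [0.4558, 0.3547, 0.0064]
eef_rot: [0.475, -0.521, 0.523, -0.479]
ft_force: [0.4, -0.3, 0.1]
width: 0.0442
t 13.63 pos [0.4558 0.3547 0.0064] tip dir [ 0.006  0.002 -1.   ] zyaw -5.1 w 0.0442 q7 -0.55 F [ 0.4 -0.3  0.1]
shift mm [ 1.3 -0.1 -1.1] turn [-0.3 -0.  -0.2] | up only (tool) [-0.  -0.1  0. ] horiz(tool) [ 1.3 -0.  -1.1]
if turned first, shift mm [ 1.2 -0.1 -1.1]
```

```bash
python3 -m jog '[[0,-0.01,0,0,0,0],[0,-0.02,0,0,0,0],[0,-0.03,0,0,0,0],[0,-0.03,0,0,0,0],[0,-0.02,0,0,0,0],[0,0,0,0,0,0]]' - 15; python3 -c "
from h import *
to(.471,-.1115,.12,-78.6)"
```

```text
time: 14.13
ee_pos: [0.4546, 0.3525, 0.1228]
eef_rot: [0.476, -0.521, 0.524, -0.477]
ft_force: [1.1, 0.3, -0.0]
width: 0.0436
t 14.13 pos [0.4546 0.3525 0.1228] tip dir [ 0.004 -0.001 -1.   ] zyaw -5.2 w 0.0436 q7 -0.64 F [ 1.1  0.3 -0. ]
shift mm [460.5   3.4  58.8] turn [-0.2 73.4 -0.1] | up only (tool) [-0.   2.8 -0. ] horiz(tool) [460.5   0.6  58.8]
if turned first, shift mm [ 75.6   2.8 458. ]
```

```bash
python3 -m jog '[[0.02,0,0.005,0,0,0],[0.035,0,0.005,0,0,0],[0.04,0,0.005,0,0,0],[0.04,0,0.005,0,0,0],[0.04,0,0.005,0,0,0],[0.04,0,0.005,0,0,0],[0.04,0,0.005,0,0,0],[0.04,0,0.005,0,0,0],[0.04,0,0.005,0,0,0],[0.04,0,0.005,0,0,0],[0.03,0,0.004,0,0,0],[0.015,0,0.002,0,0,0]]'; python3 -m jog '[[0,0,0,0,7,0],[0,0,0,0,7,0],[0,0,0,0,7,0],[0,0,0,0,7,0],[0,0,0,0,7,0],[0,0,0,0,7,0],[0,0,0,0,7,0],[0,0,0,0,7,0],[0,0,0,0,7,0],[0,0,0,0,7,0],[0,0,0,0,3,0],[0,0,0,0,0,0]]'; python3 -c "
from h import *
to(.471,-.1115,.06,-78.6)"
```

```text
time: 15.13
ee_pos: [0.4718, -0.0809, 0.1245]
eef_rot: [-0.474, 0.521, -0.52, 0.484]
ft_force: [0.9, 0.3, -2.1]
width: 0.0437
time: 16.13
ee_pos: [0.4679, -0.09, 0.125]
eef_rot: [-0.058, 0.709, -0.699, 0.065]
ft_force: [0.4, 0.6, -0.1]
width: 0.0438
t 16.13 pos [ 0.4679 -0.09    0.125 ] tip dir [ 0.009  0.015 -1.   ] zyaw -80.0 w 0.0438 q7 -1.13 F [ 0.4  0.6 -0.1]
shift mm [ 1.4 64.7 22.6] turn [ 0.7 -1.4 -0.7] | up only (tool) [ 0.7 65.   0.9] horiz(tool) [ 0.7 -0.3 21.7]
if turned first, shift mm [ 1.2 65.  21.7]
```

```bash
python3 -m jog '[[0.001,0.005,0.012,0.7,-1.4,-0.7],[0,0.02,0.009,0,0,0],[0,0.025,0,0,0,0],[0,0.015,0,0,0,0],[0,0,0,0,0,0]]'; python3 -c "
from h import *
to(.471,-.1115,.021,-78.6)"
```

```text
time: 16.55
ee_pos: [0.4719, -0.1105, 0.0582]
eef_rot: [-0.074, 0.704, -0.702, 0.076]
ft_force: [-0.4, 0.2, -0.2]
width: 0.044
t 16.55 pos [ 0.4719 -0.1105  0.0582] tip dir [ 0.002  0.003 -1.   ] zyaw -77.8 w 0.0440 q7 -0.89 F [-0.4  0.2 -0.2]
shift mm [ 1.2 37.2  0.9] turn [ 0.2  0.8 -0.1] | up only (tool) [ 0.1 37.2  0.1] horiz(tool) [ 1.1 -0.   0.8]
if turned first, shift mm [ 1.1 37.2  0.8]
```

```bash
python3 -m jog '[[0.001,0.012,0.001,0,0.8,0],[0,0.012,0,0,0,0],[0,0.008,0,0,0,0],[0,0.004,0,0,0,0],[0,0,0,0,0,0]]'; python3 -c "
from h import *
to(.471,-.1115,.0174,-78.6)"
```

```text
time: 16.97
ee_pos: [0.4717, -0.112, 0.0232]
eef_rot: [-0.071, 0.705, -0.702, 0.073]
ft_force: [-0.1, -0.1, 0.1]
width: 0.0436
t 16.97 pos [ 0.4717 -0.112   0.0232] tip dir [ 0.002  0.004 -1.   ] zyaw -78.3 w 0.0436 q7 -0.84 F [-0.1 -0.1  0.1]
shift mm [ 0.6  5.8 -0.6] turn [ 0.2  0.3 -0.2] | up only (tool) [0.  5.8 0. ] horiz(tool) [ 0.6  0.  -0.6]
if turned first, shift mm [ 0.6  5.8 -0.6]
```

```bash
for i in 1 2 3; do python3 -m jog '[[0,0.002,0,0,0,0],[0,0.001,0,0,0,0]]' | grep -E "pos|force"; done
```

```text
ee_pos: [0.4725, -0.112, 0.0213]
ft_force: [0.4, 0.3, 0.2]
ee_pos: [0.4733, -0.1117, 0.019]
ft_force: [-0.1, -0.5, -0.6]
ee_pos: [0.4737, -0.1116, 0.0167]
ft_force: [-7.1, 2.2, 20.7]
```

```bash
python3 -m jog '[[0,-0.0008,0,0,0,0],[0,0,0,0,0,0],[0,0,0,0,0,0],[0,0,0,0,0,0],[0,0,0,0,0,0]]' 0.45; python3 -m jog '[[0,-0.01,0,0,0,0],[0,-0.03,0,0,0,0],[0,-0.035,0,0,0,0],[0,-0.035,0,0,0,0],[0,-0.02,0,0,0,0],[0,0,0,0,0,0]]';  python3 -c "
from h import *
to(.481,.1395,.12,-52)"
```

```text
time: 17.88
ee_pos: [0.4741, -0.1116, 0.0178]
eef_rot: [-0.071, 0.705, -0.702, 0.075]
ft_force: [0.6, -0.4, -0.6]
width: 0.0618
time: 18.38
ee_pos: [0.4709, -0.115, 0.1533]
eef_rot: [-0.071, 0.704, -0.703, 0.071]
ft_force: [1.2, 0.0, -0.5]
width: 0.0631
t 18.38 pos [ 0.4709 -0.115   0.1533] tip dir [-0.001  0.003 -1.   ] zyaw -78.5 w 0.0631 q7 -1.08 F [ 1.2  0.  -0.5]
shift mm [ -60.9   34.  -247.3] turn [  0.2 -26.5  -0. ] | up only (tool) [-0.  33.3  0.1] horiz(tool) [ -60.9    0.6 -247.4]
if turned first, shift mm [-164.7   33.3 -194.3]
```

```bash
python3 -m jog '[[0,0,0,0,-6.7,0],[0,0,0,0,-6.6,0],[0,0,0,0,-6.6,0],[0,0,0,0,-6.6,0],[-0.016,0,-0.02,0,0,0],[-0.025,0,-0.03,0,0,0],[-0.025,0,-0.03,0,0,0],[-0.025,0,-0.03,0,0,0],[-0.025,0,-0.03,0,0,0],[-0.025,0,-0.03,0,0,0],[-0.014,0,-0.016,0,0,0],[0,0,0,0,0,0]]' -0.1;  python3 - <<'E'
from h import *
to(.481,.1395,.06,-52)
s=dict(np.load("pics/side3.npz"))
for p in((352,274.5),(311,286),(370,263)):print(px2w(s,*p,.013))
c=dict(np.load("pics/top3.npz"))
for p in((292.5,241),(262,204)):print(px2w(c,*p,.011))
c=r.camera("top");c["image"]=np.clip(c["image"]*1.2,0,255).astype(np.uint8);np.savez("pics/top4.npz",**c);crop(c,335,180,155,110,5.1,"pics/t4.png")
X=cloud(c).reshape(-1,3);a=np.radians(11.4);ax=np.array([np.cos(a),np.sin(a)]);q=(X[:,:2]-[.471,-.1115])@np.c_[ax,[-ax[1],ax[0]]]
k=(abs(q[:,0])<.03)&(abs(q[:,1])<.035)&(X[:,2]>.022)&(X[:,2]<.04);print("spk",cv2.minAreaRect(X[k][:,:2].astype(np.float32)*1000),q[k].mean(0),k.sum())
E
```

```text
time: 19.38
ee_pos: [0.4708, 0.1337, 0.1565]
eef_rot: [-0.235, 0.669, -0.664, 0.239]
ft_force: [-0.1, 0.9, -0.7]
width: 0.0394
t 19.38 pos [0.4708 0.1337 0.1565] tip dir [ 0.002  0.008 -1.   ] zyaw -50.9 w 0.0394 q7 -1.17 F [-0.1  0.9 -0.7]
shift mm [-10.9  96.5   2.4] turn [ 0.3  1.1 -0.4] | up only (tool) [ 0.7 96.5  0.5] horiz(tool) [-11.6   0.1   1.9]
if turned first, shift mm [-11.6  96.5   1.7]
[0.45974414 0.14139154 0.013     ]
[0.52909557 0.18322893 0.013     ]
[0.42876383 0.10272836 0.013     ]
[0.43356141 0.08990735 0.011     ]
[0.53362002 0.17695507 0.011     ]
spk ((475.4375915527344, -110.79067993164062), (46.2967529296875, 46.03963851928711), 16.74777603149414) [ 0.00209917 -0.00022901] 180
```

View pics/t4.png

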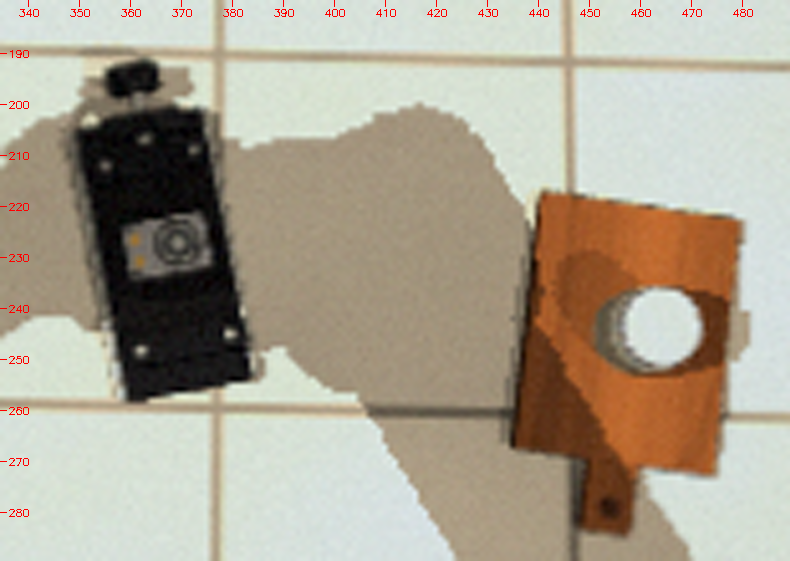

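The speaker lies square in the middle of the vise bed, centred at about (367,228) and roughly 2 mm off. The jar stands on the board with its lid at (463,243). Next, the tweezers.

```bash
python3 -m jog '[[-0.006,0.01,0.001,0.3,1.1,0],[-0.005,0.03,0.001,0,0,0],[0,0.03,0,0,0,0],[0,0.025,0,0,0,0],[0,0.01,0,0,0,0],[0,0,0,0,0,0]]' ; python3 -c "
from h import *
to(.481,.1398,.009,-52)"
```

```text
time: 19.93
ee_pos: [0.4833, 0.1311, 0.049]
eef_rot: [-0.225, 0.67, -0.669, 0.231]
ft_force: [-0.1, -0.6, -0.9]
width: 0.039
t 19.93 pos [0.4833 0.1311 0.049 ] tip dir [ 0.008  0.003 -1.   ] zyaw -52.4 w 0.0390 q7 -1.00 F [-0.1 -0.6 -0.9]
shift mm [-3.1 40.  -8.4] turn [-0.2 -0.4 -0.5] | up only (tool) [ 0.3 40.  -0.1] horiz(tool) [-3.5  0.  -8.3]
if turned first, shift mm [-3.5 40.  -8.3]
```

```bash
python3 -m jog '[[-0.002,0.005,-0.005,0,0,-0.5],[-0.001,0.005,-0.003,0,0,0],[0,0.01,0,0,0,0],[0,0.008,0,0,0,0],[0,0.004,0,0,0,0],[0,0,0,0,0,0]]' ; python3 -c "
from h import *
to(.481,.1398,.009,-52)"
```

```text
time: 20.43
ee_pos: [0.4831, 0.1398, 0.0183]
eef_rot: [0.225, -0.669, 0.67, -0.229]
ft_force: [1.0, -0.5, -0.3]
width: 0.0392
t 20.43 pos [0.4831 0.1398 0.0183] tip dir [ 0.005  0.    -1.   ] zyaw -52.5 w 0.0392 q7 -0.97 F [ 1.  -0.5 -0.3]
shift mm [ 1.7  9.3 -1.3] turn [-0.2 -0.5 -0.2] | up only (tool) [ 0.   9.3 -0. ] horiz(tool) [ 1.7 -0.  -1.3]
if turned first, shift mm [ 1.7  9.3 -1.3]
```

```bash
python3 -m jog '[[0.001,0.005,-0.001,0,0,0],[0,0.004,-0.001,0,0,0],[0,0.001,0,0,0,0],[0,0.0005,0,0,0,0]]' ; python3 -c "
from h import *
to(.481,.1398,.009,-52)"; python3 -m jog '[[0,0.001,0,0,0,0],[0,0.0005,0,0,0,0],[0,0.0005,0,0,0,0],[0,0.0005,0,0,0,0],[0,0,0,0,0,0],[0,0,0,0,0,0]]' -0.95 12
```

```text
time: 20.77
ee_pos: [0.4814, 0.1409, 0.0073]
eef_rot: [0.225, -0.669, 0.67, -0.229]
ft_force: [0.6, -0.3, -0.6]
width: 0.0392
t 20.77 pos [0.4814 0.1409 0.0073] tip dir [ 0.006  0.001 -1.   ] zyaw -52.5 w 0.0392 q7 -0.96 F [ 0.6 -0.3 -0.6]
shift mm [ 1.  -1.7  0.7] turn [-0.2 -0.5 -0.3] | up only (tool) [-0.  -1.7  0. ] horiz(tool) [ 1.  -0.   0.7]
if turned first, shift mm [ 1.  -1.7  0.7]
time: 21.27
ee_pos: [0.4828, 0.1427, 0.0068]
eef_rot: [-0.224, 0.67, -0.669, 0.23]
ft_force: [-0.3, -0.2, 0.7]
width: 0.0133
```

```bash
python3 -m jog '[[0,-0.01,0,0,0,0],[0,-0.02,0,0,0,0],[0,-0.025,0,0,0,0],[0,-0.02,0,0,0,0],[0,-0.01,0,0,0,0],[0,0,0,0,6.5,0],[0,0,0,0,6.5,0],[0,0,0,0,6.5,0],[0,0,0,0,6.5,0],[0,0,0,0,0,0]]' - 15; python3 -c "
from h import *
to(.477,.3617,.08,-77.8)"
```

```text
time: 22.1
ee_pos: [0.4813, 0.1405, 0.0985]
eef_rot: [-0.061, 0.706, -0.703, 0.065]
ft_force: [-0.0, -0.1, 0.4]
width: 0.0134
t 22.10 pos [0.4813 0.1405 0.0985] tip dir [ 0.006  0.005 -1.   ] zyaw -79.8 w 0.0134 q7 -1.52 F [-0.  -0.1  0.4]
shift mm [ -34.8   19.5 -218.3] turn [ 0.2 -2.  -0.4] | up only (tool) [ 0.1 18.5  0.1] horiz(tool) [ -34.9    1.1 -218.4]
if turned first, shift mm [ -42.6   18.5 -217.1]
```

```bash
python3 -m jog '[[-0.003,0,-0.015,0,-2,0],[-0.006,0,-0.03,0,0,0],[-0.006,0,-0.03,0,0,0],[-0.006,0,-0.03,0,0,0],[-0.006,0,-0.03,0,0,0],[-0.006,0,-0.03,0,0,0],[-0.005,0,-0.025,0,0,0],[-0.003,0,-0.013,0,0,0],[0,0,0,0,0,0],[0,0,0,0,0,0]]'; python3 -c "
from h import *
to(.477,.3617,.03,-77.8)"
```

```text
time: 22.93
ee_pos: [0.4711, 0.3633, 0.0977]
eef_rot: [-0.093, 0.703, -0.699, 0.094]
ft_force: [0.5, -0.3, -0.6]
width: 0.0135
t 22.93 pos [0.4711 0.3633 0.0977] tip dir [ 0.001  0.006 -1.   ] zyaw -74.8 w 0.0135 q7 -1.72 F [ 0.5 -0.3 -0.6]
shift mm [-5.1 67.7  3.5] turn [ 0.3  3.  -0.2] | up only (tool) [ 0.2 67.7  0.4] horiz(tool) [-5.3 -0.   3.1]
if turned first, shift mm [-5.4 67.7  2.9]
```

```bash
python3 -m jog '[[-0.003,0.01,0.002,0.3,3,0],[-0.002,0.02,0.001,0,0,0],[0,0.02,0,0,0,0],[0,0.013,0,0,0,0],[0,0.004,0,0,0,0],[0,0,0,0,0,0]]'; python3 -c "
from h import *
to(.477,.3617,.0075,-77.8)"
```

```text
time: 23.43
ee_pos: [0.4794, 0.3543, 0.0296]
eef_rot: [-0.073, 0.703, -0.703, 0.076]
ft_force: [0.0, -0.2, -0.5]
width: 0.0134
t 23.43 pos [0.4794 0.3543 0.0296] tip dir [ 0.004  0.001 -1.   ] zyaw -77.9 w 0.0134 q7 -1.70 F [ 0.  -0.2 -0.5]
shift mm [ 0.9 22.1 -7.8] turn [-0.  -0.1 -0.2] | up only (tool) [ 0.1 22.1 -0. ] horiz(tool) [ 0.8 -0.  -7.8]
if turned first, shift mm [ 0.8 22.1 -7.8]
```

```bash
python3 -m jog '[[0.001,0.004,-0.005,0,0,0],[0,0.005,-0.003,0,0,0],[0,0.005,0,0,0,0],[0,0.004,0,0,0,0],[0,0.002,0,0,0,0],[0,0,0,0,0,0]]'; for i in 1 2 3; do python3 -m jog '[[0,0.0015,0,0,0,0],[0,0.001,0,0,0,0]]' | grep -E "pos|force"; done
```

```text
time: 23.93
ee_pos: [0.4779, 0.363, 0.0106]
eef_rot: [-0.072, 0.704, -0.702, 0.077]
ft_force: [0.2, 0.7, -0.1]
width: 0.0138
ee_pos: [0.4782, 0.3632, 0.0083]
ft_force: [-0.2, 0.7, -0.2]
ee_pos: [0.4784, 0.3632, 0.0058]
ft_force: [0.8, 0.1, 0.3]
ee_pos: [0.4786, 0.3633, 0.0036]
ft_force: [-7.5, -2.7, 17.9]
```

```bash
python3 -m jog '[[0,-0.0006,0,0,0,0],[0,0,0,0,0,0],[0,0,0,0,0,0],[0,0,0,0,0,0]]' -0.3; python3 -m jog '[[0,-0.01,0,0,0,0],[0,-0.03,0,0,0,0],[0,-0.035,0,0,0,0],[0,-0.035,0,0,0,0],[0,-0.03,0,0,0,0],[0,-0.015,0,0,0,0],[0,0,0,0,0,0]]';  python3 -c "
from h import *
to(.433,-.365,.18,69)
to(.433,-.365,.18,30)
to(.433,-.365,.18,-60)"
```

```text
time: 24.77
ee_pos: [0.4788, 0.3633, 0.0043]
eef_rot: [-0.072, 0.705, -0.702, 0.077]
ft_force: [-0.3, -0.4, -0.2]
width: 0.0284
time: 25.35
ee_pos: [0.4772, 0.3603, 0.1682]
eef_rot: [-0.072, 0.703, -0.703, 0.075]
ft_force: [0.3, -0.1, 0.2]
width: 0.0307
t 25.35 pos [0.4772 0.3603 0.1682] tip dir [ 0.005  0.001 -1.   ] zyaw -78.0 w 0.0307 q7 -1.80 F [ 0.3 -0.1  0.2]
shift mm [193.4 -12.7 700.4] turn [ 0.1 33.  -0.3] | up only (tool) [ -0.1 -11.8  -0. ] horiz(tool) [193.5  -1.  700.4]
if turned first, shift mm [-218.7  -11.8  692.9]
t 25.35 pos [0.4772 0.3603 0.1682] tip dir [ 0.005  0.001 -1.   ] zyaw -78.0 w 0.0307 q7 -1.80 F [ 0.3 -0.1  0.2]
shift mm [193.4 -12.7 700.4] turn [ 0.2 72.  -0.2] | up only (tool) [ -0.1 -11.8  -0. ] horiz(tool) [193.5  -1.  700.4]
if turned first, shift mm [-606.   -11.8  400.9]
t 25.35 pos [0.4772 0.3603 0.1682] tip dir [ 0.005  0.001 -1.   ] zyaw -78.0 w 0.0307 q7 -1.80 F [ 0.3 -0.1  0.2]
shift mm [193.4 -12.7 700.4] turn [ -0.  -18.   -0.3] | up only (tool) [ -0.1 -11.8  -0. ] horiz(tool) [193.5  -1.  700.4]
if turned first, shift mm [400.9 -11.8 606. ]
```

```bash
python3 -m jog '[[0.006,-0.001,0.02,0,0,0],[0.01,-0.001,0.036,0,0,0],[0.01,0,0.036,0,0,0],[0.01,0,0.036,0,0,0],[0.01,0,0.036,0,0,0],[0.01,0,0.036,0,0,0],[0.01,0,0.036,0,0,0],[0.01,0,0.036,0,0,0],[0.01,0,0.036,0,0,0],[0.01,0,0.036,0,0,0]]' 0.7; python3 -m jog '[[0.01,0,0.036,0,0,0],[0.01,0,0.036,0,0,0],[0.01,0,0.036,0,0,0],[0.01,0,0.036,0,0,0],[0.01,0,0.036,0,0,0],[0.009,0,0.034,0,0,0],[0.009,0,0.034,0,0,0],[0.008,0,0.027,0,0,0],[0.005,0,0.015,0,0,0],[0,0,0,0,0,0]]'; python3 - <<'E'
from h import *
c=dict(np.load("pics/top4.npz"));w=px2w(c,463.5,243.3,.070);print("lid",w)
to(w[0],w[1],.1,-78)
for n in("top","side"):
    cs=[r.camera(n) for _ in range(6)]
    c=cs[0];c["range_z"]=np.median(np.stack([k["range_z"] for k in cs]),0);np.savez(f"pics/{n}5.npz",**c)
    X=cloud(c).reshape(-1,3).astype(np.float32)
    k=(np.hypot(X[:,0]-.484,X[:,1]-.135)<.065)&(X[:,2]>.0035)&(X[:,2]<.012);print(n,"coaster",cv2.minAreaRect(X[k][:,:2]*1000),X[k].mean(0),k.sum())
    k=(np.hypot(X[:,0]-.435,X[:,1]+.367)<.05)&(X[:,2]>.06)&(X[:,2]<.08);print("lid",X[k].mean(0),k.sum(),np.ptp(X[k],axis=0))
c=dict(np.load("pics/top5.npz"));c["image"]=np.clip(c["image"]*1.2,0,255).astype(np.uint8);crop(c,165,182,140,85,5.6,"pics/t5.png")
E
```

```text
time: 26.18
ee_pos: [0.4527, -0.0023, 0.1659]
eef_rot: [-0.078, 0.704, -0.701, 0.08]
ft_force: [1.3, -0.3, 1.1]
width: 0.0734
time: 27.02
ee_pos: [0.433, -0.2879, 0.1598]
eef_rot: [-0.076, 0.709, -0.696, 0.079]
ft_force: [-1.1, -1.5, 0.8]
width: 0.0737
lid [ 0.43278702 -0.36384926  0.07      ]
t 27.02 pos [ 0.433  -0.2879  0.1598] tip dir [ 0.002  0.019 -1.   ] zyaw -77.4 w 0.0737 q7 -0.55 F [-1.1 -1.5  0.8]
shift mm [17.1 58.4 75.2] turn [ 1.   0.6 -0.3] | up only (tool) [ 0.3 59.8  1.1] horiz(tool) [16.7 -1.5 74.1]
if turned first, shift mm [16.  59.8 74.3]
top coaster ((476.33154296875, 134.90231323242188), (108.79803466796875, 113.19900512695312), 35.875030517578125) [0.48373556 0.13252567 0.00639535] 1017<stdin>:9: RuntimeWarning: Mean of empty slice.
  ret = um.true_divide(
Traceback (most recent call last):
ValueError: zero-size array to reduction operation maximum which has no identity
```

```bash
python3 - <<'E'
from h import *
for n,bx in(("top",(250,195,305,250)),("side",(295,245,385,305))):
    c=r.camera(n);np.savez(f"pics/{n}5.npz",**c);I=c["image"];u0,v0,u1,v1=bx
    hsv=cv2.cvtColor(I[v0:v1,u0:u1],cv2.COLOR_RGB2HSV);m=((hsv[...,0]<20)&(hsv[...,1]>95)).astype(np.uint8)
    m=cv2.morphologyEx(m,cv2.MORPH_OPEN,np.ones((3,3)));ct=max(cv2.findContours(m,0,2)[0],key=cv2.contourArea)
    P=np.array([px2w(c,u+u0,v+v0,.006)[:2] for u,v in ct[:,0]],np.float32)*1000
    print(n,len(P),cv2.fitEllipse(P))
    X=cloud(c).reshape(-1,3).astype(np.float32)
    k=(np.hypot(X[:,0]-.435,X[:,1]+.367)<.05)&(X[:,2]>.06)&(X[:,2]<.08);print("lid",k.sum(),k.any() and X[k].mean(0))
c=dict(np.load("pics/top5.npz"));c["image"]=np.clip(c["image"]*1.2,0,255).astype(np.uint8);crop(c,165,182,140,85,5.6,"pics/t5.png")
E
```

```text
top 59 ((484.4538269042969, 131.57785034179688), (97.29051971435547, 97.56745910644531), 31.2823429107666)
lid 0 False
side 55 ((484.0604248046875, 135.66165161132812), (97.90724182128906, 102.40364837646484), 10.817582130432129)
lid 105 [ 0.431835   -0.35750845  0.06775279]
```

View pics/t5.png

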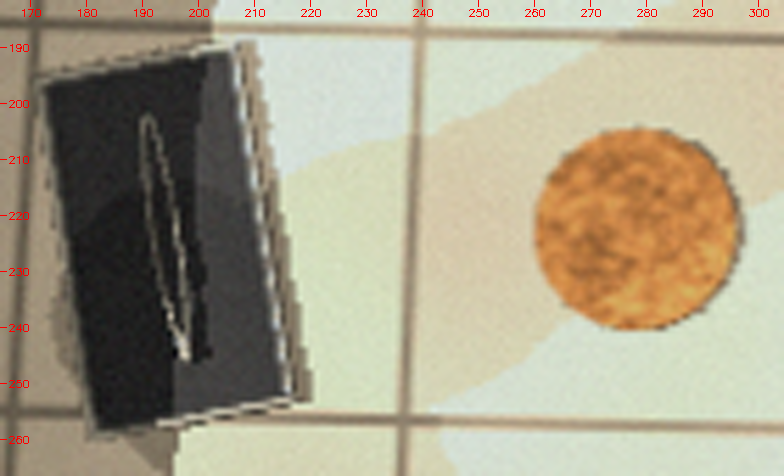

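The tweezers lie along the tray's middle, from (190.5,202) to (198,246). Their centre at (194.3,224) matches the tray centre at (194.4,224.2). The coaster is clear, at (.4843,.133). Now to collect the jar.

```bash
python3 -m jog '[[0.006,0,0.025,1,0.6,0],[0.006,0,0.028,0,0,0],[0.004,0,0.02,0,0,0],[0,0.01,0,0,0,0],[0,0.02,0,0,0,0],[0,0.01,0,0,0,0],[0,0,0,0,0,0]]'; python3 -c "
from h import *
to(.4335,-.3648,.028,-78)"
```

```text
time: 28.0
ee_pos: [0.4415, -0.3526, 0.1182]
eef_rot: [-0.077, 0.705, -0.7, 0.086]
ft_force: [-0.1, -0.2, 0.2]
width: 0.0743
t 28.00 pos [ 0.4415 -0.3526  0.1182] tip dir [ 0.012  0.008 -1.   ] zyaw -76.8 w 0.0743 q7 -0.36 F [-0.1 -0.2  0.2]
shift mm [11.7 89.9 10.5] turn [ 0.3  1.2 -0.8] | up only (tool) [ 1.2 90.1  0.4] horiz(tool) [10.5 -0.2 10.1]
if turned first, shift mm [10.3 90.2 10.3]
```

```bash
python3 -m jog '[[0.005,0,0.006,0.3,1.2,-0.8],[0.005,0.01,0.004,0,0,0],[0,0.02,0,0,0,0],[0,0.01,0,0,0,0],[0,0,0,0,0,0]]'; python3 -c "
from h import *
to(.4335,-.3648,.028,-78)"
```

```text
time: 28.42
ee_pos: [0.4348, -0.3638, 0.0776]
eef_rot: [0.074, -0.703, 0.704, -0.074]
ft_force: [-0.3, 1.1, 0.2]
width: 0.0741
t 28.42 pos [ 0.4348 -0.3638  0.0776] tip dir [ 0.    -0.002 -1.   ] zyaw -77.9 w 0.0741 q7 -0.33 F [-0.3  1.1  0.2]
shift mm [ 1.5 49.6  0.6] turn [-0.1  0.1 -0. ] | up only (tool) [ 0.  49.6 -0.1] horiz(tool) [1.5 0.  0.7]
if turned first, shift mm [ 1.5 49.6  0.7]
```

```bash
python3 -m jog '[[0.001,0.01,0,0,0,0],[0,0.015,0,0,0,0],[0,0.012,0,0,0,0],[0,0.008,0,0,0,0],[0,0.003,0,0,0,0],[0,0,0,0,0,0]]'; python3 -c "
from h import *
to(.4335,-.3648,.028,-78)"
```

```text
time: 28.92
ee_pos: [0.4339, -0.3644, 0.0254]
eef_rot: [0.074, -0.702, 0.704, -0.075]
ft_force: [0.1, 0.2, -0.3]
width: 0.0737
t 28.92 pos [ 0.4339 -0.3644  0.0254] tip dir [ 0.001 -0.002 -1.   ] zyaw -77.9 w 0.0737 q7 -0.28 F [ 0.1  0.2 -0.3]
shift mm [ 0.5 -2.6  0.3] turn [-0.1  0.1 -0. ] | up only (tool) [-0.  -2.6  0. ] horiz(tool) [0.5 0.  0.3]
if turned first, shift mm [ 0.5 -2.6  0.3]
```

```bash
python3 -m jog '[[0,-0.001,0,0,0,0],[0,0,0,0,0,0],[0,0,0,0,0,0],[0,0,0,0,0,0],[0,0,0,0,0,0],[0,0,0,0,0,0]]' -0.4 15; python3 -c "
from h import *
to(.4335,-.3648,.028,-78)";  python3 -m jog '[[0,-0.008,0,0,0,0],[0,-0.02,0,0,0,0],[0,-0.03,0,0,0,0],[0,-0.03,0,0,0,0],[0,-0.02,0,0,0,0],[0,0,0,0,0,0]]' - 20; python3 -c "
from h import *
to(.4843,.133,.13,-78)"
```

```text
time: 29.42
ee_pos: [0.4347, -0.3652, 0.028]
eef_rot: [0.074, -0.702, 0.704, -0.075]
ft_force: [0.6, 0.3, -1.1]
width: 0.0453
t 29.42 pos [ 0.4347 -0.3652  0.028 ] tip dir [ 0.002 -0.003 -1.   ] zyaw -77.9 w 0.0453 q7 -0.28 F [ 0.6  0.3 -1.1]
shift mm [ 1.1 -0.  -0.6] turn [-0.2  0.1 -0.1] | up only (tool) [-0. -0.  0.] horiz(tool) [ 1.1 -0.  -0.6]
if turned first, shift mm [ 1.1 -0.  -0.6]
time: 29.92
ee_pos: [0.4324, -0.3643, 0.1414]
eef_rot: [0.074, -0.703, 0.704, -0.073]
ft_force: [0.6, -0.7, -1.4]
width: 0.0454
t 29.92 pos [ 0.4324 -0.3643  0.1414] tip dir [-0.002 -0.001 -1.   ] zyaw -78.0 w 0.0454 q7 -0.38 F [ 0.6 -0.7 -1.4]
shift mm [-154.    10.7 -475.7] turn [-0.  -0.   0.1] | up only (tool) [-0.  11.4 -0. ] horiz(tool) [-154.    -0.7 -475.7]
if turned first, shift mm [-154.2   11.4 -475.7]
```

```bash
python3 -m jog '[[-0.005,0,-0.015,0,0,0],[-0.009,0,-0.027,0,0,0],[-0.01,0,-0.032,0,0,0],[-0.01,0,-0.032,0,0,0],[-0.01,0,-0.032,0,0,0],[-0.01,0,-0.032,0,0,0],[-0.01,0,-0.032,0,0,0],[-0.01,0,-0.032,0,0,0],[-0.01,0,-0.032,0,0,0],[-0.01,0,-0.032,0,0,0],[-0.01,0,-0.032,0,0,0],[-0.01,0,-0.032,0,0,0]]'; python3 -m jog '[[-0.01,0,-0.03,0,0,0],[-0.009,0,-0.024,0,0,0],[-0.004,0,-0.012,0,0,0],[0,0,0,0,0,0]]'; python3 -c "
from h import *
to(.4843,.133,.06,-78)"
```

```text
time: 30.92
ee_pos: [0.466, 0.0215, 0.1384]
eef_rot: [-0.069, 0.704, -0.703, 0.068]
ft_force: [1.0, -0.2, -2.0]
width: 0.0452
time: 31.25
ee_pos: [0.4741, 0.1021, 0.1375]
eef_rot: [-0.073, 0.705, -0.702, 0.071]
ft_force: [-0.5, -0.6, -1.2]
width: 0.0452
t 31.25 pos [0.4741 0.1021 0.1375] tip dir [-0.004  0.004 -1.   ] zyaw -78.3 w 0.0452 q7 -1.52 F [-0.5 -0.6 -1.2]
shift mm [-16.5  77.6 -27.8] turn [ 0.3 -0.3  0.2] | up only (tool) [-0.3 77.5  0.4] horiz(tool) [-16.2   0.1 -28.2]
if turned first, shift mm [-16.4  77.5 -28.1]
```

```bash
python3 -m jog '[[-0.007,0,-0.012,0,0,0],[-0.006,0.01,-0.012,0,0,0],[-0.003,0.02,-0.003,0,0,0],[0,0.025,0,0,0,0],[0,0.015,0,0,0,0],[0,0.005,0,0,0,0],[0,0,0,0,0,0]]'; python3 -c "
from h import *
to(.4843,.133,.025,-78)"
```

```text
time: 31.83
ee_pos: [0.4847, 0.1255, 0.0599]
eef_rot: [-0.071, 0.705, -0.703, 0.068]
ft_force: [-1.0, -0.1, -1.1]
width: 0.045
t 31.83 pos [0.4847 0.1255 0.0599] tip dir [-0.004  0.002 -1.   ] zyaw -78.7 w 0.0450 q7 -1.40 F [-1.  -0.1 -1.1]
shift mm [-1.2 34.9 -7.3] turn [ 0.2 -0.7  0.2] | up only (tool) [-0.1 34.9  0.1] horiz(tool) [-1.1  0.  -7.4]
if turned first, shift mm [-1.2 34.9 -7.4]
```

```bash
python3 -m jog '[[-0.001,0.005,-0.005,0,0,0],[0,0.01,-0.003,0,0,0],[0,0.01,0,0,0,0],[0,0.005,0,0,0,0],[0,0.003,0,0,0,0],[0,0,0,0,0,0]]'; for i in 1 2 3; do python3 -m jog '[[0,0.0015,0,0,0,0],[0,0.001,0,0,0,0]]' | grep -E "pos|force"; done
```

```text
time: 32.33
ee_pos: [0.4854, 0.1335, 0.0266]
eef_rot: [-0.069, 0.705, -0.702, 0.069]
ft_force: [0.1, 0.8, -1.4]
width: 0.0449
ee_pos: [0.4856, 0.1334, 0.0241]
ft_force: [-0.1, -0.5, -1.7]
ee_pos: [0.4859, 0.1336, 0.0218]
ft_force: [-3.2, 0.7, 9.9]
ee_pos: [0.4863, 0.1338, 0.0212]
ft_force: [-9.2, -1.8, 21.2]
```

Contact. Release, rise clear of everything and check.

```bash
python3 -m jog '[[0,-0.0008,0,0,0,0],[0,0,0,0,0,0],[0,0,0,0,0,0],[0,0,0,0,0,0],[0,0,0,0,0,0],[0,0,0,0,0,0]]' 0.7; python3 -m jog '[[0,-0.01,0,0,0,0],[0,-0.03,0,0,0,0],[0,-0.035,0,0,0,0],[0,-0.035,0,0,0,0],[0,-0.03,0,0,0,0],[0,-0.03,0,0,0,0],[0.02,0,0.03,0,0,0],[0.02,0,0.035,0,0,0],[0.02,0,0.035,0,0,0],[0.02,0,0.035,0,0,0],[0.01,0,0.02,0,0,0],[0,0,0,0,0,0]]'; python3 -m jog '[[0,0,0.03,0,0,0],[0,0,0.035,0,0,0],[0,0,0.035,0,0,0],[0,0,0.035,0,0,0],[0,0,0.035,0,0,0],[0,0,0.035,0,0,0],[0,0,0.035,0,0,0],[0,0,0.02,0,0,0],[0,0,0,0,0,0],[0,0,0,0,0,0]]'; python3 - <<'E'
from h import *
c=r.camera("top");np.savez("pics/top6.npz",**c);X=cloud(c).reshape(-1,3)
k=(np.hypot(X[:,0]-.4843,X[:,1]-.133)<.06)&(X[:,2]>.055)&(X[:,2]<.08);print("lid",k.sum(),X[k].mean(0))
c["image"]=np.clip(c["image"]*1.2,0,255).astype(np.uint8);crop(c,165,120,300,160,2.65,"pics/t6.png")
E
```

```text
time: 33.33
ee_pos: [0.4874, 0.1342, 0.0231]
eef_rot: [-0.068, 0.707, -0.701, 0.069]
ft_force: [0.3, -0.4, 0.7]
width: 0.0718
time: 34.33
ee_pos: [0.4297, -0.0438, 0.2041]
eef_rot: [-0.065, 0.705, -0.703, 0.068]
ft_force: [0.3, -0.2, 0.5]
width: 0.0739
time: 35.17
ee_pos: [0.4354, -0.2782, 0.2322]
eef_rot: [0.053, -0.691, 0.716, -0.089]
ft_force: [-0.3, 1.0, -0.4]
width: 0.0738
lid 195 [0.48283148 0.13309999 0.06395968]
```

View pics/t6.png

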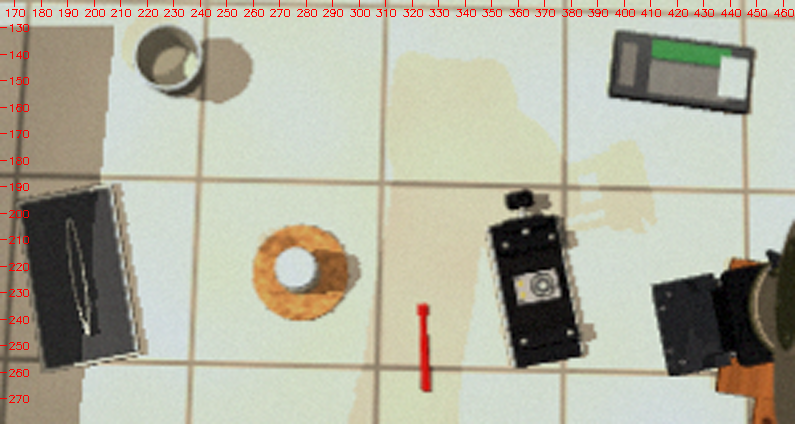

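The picture shows the jar's lid at about (277,221) on the coaster, the speaker square in the vise at (367,228) and the tweezers along the tray middle. The cup, phone and pick look unmoved. I'm handing in.

```bash
python3 -c "
from bench import r
print(r.read_state()['joint_vel'].round(3)); print(r.close_job())"
```

```text
[-0.013  0.003 -0.001  0.013 -0.    -0.003 -0.002]
the job is handed in; nothing more can be done
None
```

The swap is finished and handed in at about 35 s. I parked the jar on the board, moved the speaker to the vise bed and the tweezers to the tray, then set the jar on the coaster. Each thing was lowered until the wrist felt contact and only then released. No verdict came back.

Last checks from the cameras:
- **Speaker:** about 2 mm from the bed middle. It looks flat with its long axis along the jaws; I did not fit its final angle numerically.
- **Tweezers:** centred within 1 to 2 mm of the tray middle, judged by eye from pixels, and lined up with the tray's long axis.
- **Jar:** upright, about 2 mm from the coaster middle.
- **Cup, phone and pick:** looked unmoved, though I did not measure them.
- **Robot:** clear of everything and at rest at hand-in.

**Disagreements between measurements:**
- The two cameras differed by about 4 mm on the coaster's y position, so I used roughly the mean.
- A first top-view reading of the tweezers came out too long, at 132 mm instead of 124 mm, so I used the depth fits instead, which agreed between cameras.
- A fit of the speaker in the vise by depth gave a wrong outline of 46 × 46 mm, so I relied on its mean position and the picture.

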